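Sort the polishing bench's parts into their trays

TASK

Sort the mixed handful on the right of the bench into the holders on the left: stand each of the two toothed mould inserts upright in a pocket of its own in the tray with two short pockets, lay each of the two toothed comb plates flat, teeth up, in a bay of its own in the tray with two long bays, and stand the oil bottle upright in the round coaster. Leave the plain dressing stone where it lies. Everything must rest fully down inside its pocket, not on a rim, and be let go.

Things in the scene. Friction and masses are not known exactly. Their poses are not given: they have to be found in the camera images.
- insert_1: Ground grey steel mould insert, an upright block 44 x 30 x 47 mm (x, y, z of its own frame) with a toothed top and a round hole in its side, about 0.4 kg. It stands on the bench on the right side, any yaw within 0.8 rad. Origin: centre of its underside, z up. Grasp across the 30 mm (its y). (The small block fixed on the black rotary pad is not one of them.) The two inserts are alike; either may take either pocket.
- insert_2: Ground grey steel mould insert, an upright block 44 x 30 x 47 mm (x, y, z of its own frame) with a toothed top and a round hole in its side, about 0.4 kg. It stands on the bench on the right side, any yaw within 0.8 rad. Origin: centre of its underside, z up. Grasp across the 30 mm (its y). (The small block fixed on the black rotary pad is not one of them.) The two inserts are alike; either may take either pocket.
- plate_1: Grey steel comb (ejector) plate, a flat bar 26 x 112 x 22 mm (x, y, z of its own frame) with a row of cross ridges (teeth) on top; the solid bar is 18 mm high and the teeth are the last 4 mm, so grip it below 18 mm. About 0.22 kg. Lies on the right side of the bench, teeth up, long axis roughly along world y. Origin: centre of its underside, z up. Grasp across the 26 mm (its x), near the middle. The two plates are alike; either may take either bay.
- plate_2: Grey steel comb (ejector) plate, a flat bar 26 x 112 x 22 mm (x, y, z of its own frame) with a row of cross ridges (teeth) on top; the solid bar is 18 mm high and the teeth are the last 4 mm, so grip it below 18 mm. About 0.22 kg. Lies on the right side of the bench, teeth up, long axis roughly along world y. Origin: centre of its underside, z up. Grasp across the 26 mm (its x), near the middle. The two plates are alike; either may take either bay.
- oil_bottle: Small round dark bottle with a black cap, largest diameter 42 mm (lower part), 69 mm tall, standing upright on the right side of the bench. Origin: centre of its underside, z up.
- stone: Bystander: plain dark dressing stone, a smooth bar 100 x 25 x 12 mm (x, y, z of its own frame), without teeth and only about half as tall as a comb plate, lying among the other things on the right. It is not to be moved. Origin: centre of its underside.
- plate_tray: Grey tray fixed to the left side of the bench, 110 x 140 mm (x, y of its own frame), with two long bays side by side. Origin: centre of its underside, z up. Bay centres at x = -30 and x = +30 mm, y = 0; each bay is 42 mm (x) by 130 mm (y); it stands on four 9 mm feet; bay floor 13 mm above the origin, rim and the 18 mm rib between the bays 19 mm above the origin (6 mm above the floor).
- insert_tray: Grey tray fixed to the left side of the bench, 56 x 134 mm (x, y of its own frame), with two short pockets end to end. Origin: centre of its underside, z up. Pocket centres at x = 0, y = -32 and y = +32 mm; each pocket is 46 mm (x) by 60 mm (y), so an insert stands with its 44 mm side along the tray's y; it stands on four 9 mm feet; pocket floor 13 mm above the origin, rim and the 4 mm rib between the pockets 21 mm above the origin (8 mm above the floor).
- bottle_stand: Round grey coaster with a raised rim, fixed to the left side of the bench, 72 mm outside diameter, recess about 58 mm in diameter. Origin: centre of its underside, z up; it stands on 9 mm feet; recess floor 13 mm above the origin, rim 21 mm.
There are look-alikes about, which are no part of the job. What is shaped like the plate_1 but green is not meant.

How it is judged:
At the end, for the whole second after the job is handed in: Inserts in separate pockets and plates in separate bays (within 12 mm along the tray's x, 16 mm (plates 14 mm) along its y, of pocket centres), bottle within 12 mm of the coaster centre; all undersides within 3 mm of the floor, upright within 0.1 rad, at rest; stone within 30 mm of its start (((x of insert_1 in the frame of insert_tray between -0.012 and 0.012 m and y of insert_1 in the frame of insert_tray between -0.048 and -0.016 m and x of insert_2 in the frame of insert_tray between -0.012 and 0.012 m and y of insert_2 in the frame of insert_tray between 0.016 and 0.048 m) or (x of insert_1 in the frame of insert_tray between -0.012 and 0.012 m and y of insert_1 in the frame of insert_tray between 0.016 and 0.048 m and x of insert_2 in the frame of insert_tray between -0.012 and 0.012 m and y of insert_2 in the frame of insert_tray between -0.048 and -0.016 m)) and z of insert_1 in the frame of insert_tray between 0.01 and 0.016 m and angle between each of insert_1, insert_2, plate_1, plate_2, oil_bottle's own z axis and vertical below 0.1 rad and linear speed of each of insert_1, insert_2, plate_1, plate_2, oil_bottle below 0.02 m/s and z of insert_2 in the frame of insert_tray between 0.01 and 0.016 m and ((x of plate_1 in the frame of plate_tray between -0.042 and -0.018 m and y of plate_1 in the frame of plate_tray between -0.014 and 0.014 m and x of plate_2 in the frame of plate_tray between 0.018 and 0.042 m and y of plate_2 in the frame of plate_tray between -0.014 and 0.014 m) or (x of plate_1 in the frame of plate_tray between 0.018 and 0.042 m and y of plate_1 in the frame of plate_tray between -0.014 and 0.014 m and x of plate_2 in the frame of plate_tray between -0.042 and -0.018 m and y of plate_2 in the frame of plate_tray between -0.014 and 0.014 m)) and z of plate_1 in the frame of plate_tray between 0.01 and 0.016 m and z of plate_2 in the frame of plate_tray between 0.01 and 0.016 m and horizontal distance between oil_bottle and bottle_stand below 0.012 m and z of oil_bottle in the frame of bottle_stand between 0.01 and 0.016 m and distance of stone from where it was at the start of the episode below 0.03 m); the robot touches nothing.
It fails at once if the dressing stone is moved more than 30 mm (distance of stone from where it was at the start of the episode above 0.03 m).
It also fails if it takes over 128 s, if anything falls off the work surface, if the arm or the gripper's body presses on something with over 40 N, if the wrist force passes 120 N, or if a joint passes its speed limit or range.

ROBOT

A 6-joint arm with a two-finger parallel gripper is mounted at the origin on a cart in front of the work surface, level with it; the furniture and walls round the work are solid. World frame = base frame: x ahead of the robot, y to its left, z up, the work surface at z = 0. Lengths are in m, angles in rad, forces in N, time in s.
With the tool pointing down it reaches from about 0.375 to 0.975 m from the base axis. Payload 3.8 kg.
Tool frame: the origin (TCP) lies between the finger pads; the fingertips stand 17 mm ahead of it and the grasp point (between the pads) lies 2 mm behind it; z points along the fingers, y is the line along which they close (so a half turn about z gives the same grasp; the last joint's range is limited). The gripper opens to 85 mm and grips with 20 to 120 N. Pads are 22 mm wide; open, the fingers measure 114 mm over their backs; the gripper's body (76 mm by 85 mm) begins 54 mm behind the grasp point. The pads swing forward as they close: fully open they stand 13 mm farther back than shut.
Start: joints at [-1.192, 0.264, 1.604, -0, 1.274, -0.037], TCP at [0.273, -0.617, 0.248] pointing down, gripper open.
Joint ranges: [-2.63, 2.63], [-0.94, 2.18], [0.31, 2.57], [-1.31, 4.45], [0, 2.66], [-2.55, 2.55]. Speed limits (rad/s): [2.57, 2.57, 3.14, 3.14, 3.14, 3.14].

INTERFACE

Orientations are given as a unit quaternion [x, y, z, w].
In Python, from plant import manip, vision, spotter gives the robot as it stands.
- The arm moves only by the tool jog_arm, never from a script. Its argument "targets" is a list of rows, each an object with "delta_pos": the shift along the tool's x, y, z in m, a list of three; "dr": the turn, a rotation vector about the tool's x, y, z in degrees, a list of three; "gripper": the opening in per cent of the stroke, from 0 (shut) to 100 (fully open). In form: [{"delta_pos": [dx, dy, dz], "dr": [wx, wy, wz], "gripper": gripper}, ...]. A call has 1 to 8 rows; each row shifts and turns the commanded pose from where the row before left it, along the tool's axes as they then stand; what a row does not reach is not made up. A row lasts 1/8 s, in which the tool goes at most 62.5 mm and 10.7 degrees, less where a joint would pass 70% of its speed; a pose out of reach is approached as far as the arm can. A call is refused whole if a number of a shift passes 0.0625 or a number of a turn 10.7, either way. A call with a gripper value outside its range is refused whole. The fingers move at their own pace and stop on an object; "newtons" is the grip in N (left out, the last holds). Time passes only in rows, so rows that do not move let the fingers close. It gives the time, the measured TCP pose, the force, the opening and the grip force at its end, in the units of the state.
- manip.get_state(): the state, without advancing time (a new reading comes with each control period).
- vision.grab_frame(name): name is "scene" or "top" or "wrist"; returns a dict with "color" (480x640x3 uint8, red, green, blue), "mtx" (3x3 intrinsics, pixels), "xyz" and "rotation" of the camera in the world; the wrist camera has in their place "tool_from_camera" (4x4, takes a point from camera to tool coordinates, whose origin is the TCP and whose axes are the flange's). Camera axes: x right, y down, z forward; pixel columns grow to the right and rows downward; lengths in m; the calibration is good to about 2 mm. A picture is of the moment at which its call begins: read the wrist's pose just before it. There is no depth.
- manip.sign_off(): hands the job in; it is judged then, once.
Trained networks look in a picture, given as the dict that the camera call returned (one of the last four; its "shot" number tells which), for a name from the list of things; names that differ only in an ending like _2 or _b are one class to them, and where a whole thing is asked for, a point or a joint stands for the part that bears it (a point fixed in the world has none). Each returns a list of dicts, best first, with "p" (0 to 1); they miss things now and then, are a little off and sometimes report something else, mostly with a low value. They report only what shows in the picture. A call takes as long as a camera call. They do not tell look-alikes from the thing itself.
- spotter.cut_out(picture, target): "region" (480x640 bool, what is visible of it) and "extent" ([left, top, right, bottom] in pixels, round what is visible of it).
The state is a dict: "clock": time; "joint_positions": joint angles; "qd": joint speeds; "effort": joint torques, N m; "eef_pos": TCP position; "eef_rot": TCP orientation; "contact_force": force on the tool from outside, world axes, zero at the start; "moment": the same for the moment, N m; "finger_gap": finger opening in m; "grip_force": force on a finger pad.
Only numpy, scipy, OpenCV 4.12 (cv2) and the standard library are available. Lean on these libraries where they do the work, as an engineer would, in place of code of your own. Each camera call takes 0.05 s, during which the arm holds its last target. There are 200 camera calls.

## Working session

There is one attempt and no reset: what is moved stays moved. The work goes in short steps, Python scripts to look and compute and a tool call to move; the robot and the scene stay as the last step left them, time stands still between calls to the robot, and variables do not carry over. Pictures are saved under pics/ and viewed, at most 14 in all, crops included, and the job is handed in when it is done.

Besides the shell and the picture viewer there is one more tool, called after "Request:" as name(argument=value, ...), one argument or row to a line, values as JSON. jog_arm: Moves the arm, as the interface text tells. Its arguments: {"type":"object","properties":{"targets":{"type":"array"},"newtons":{"type":"number"}},"required":["targets"]}

```bash
mkdir -p pics; ls; python3 - <<'E'
from plant import manip, vision, spotter
import cv2,pickle
print(manip.get_state())
for n in ["top","scene"]:
    f=vision.grab_frame(n); cv2.imwrite(f"pics/{n}0.png",f["color"][...,::-1])
    pickle.dump(f,open(f"{n}0.pkl","wb"))
    print(n,f["mtx"],f["xyz"],f["rotation"])
    for t in ["insert_1","plate_1","oil_bottle","stone","plate_tray","insert_tray","bottle_stand"]:
        r=spotter.cut_out(f,t)
        print(t,[(round(d["p"],2),[int(v) for v in d["extent"]]) for d in r])
E
```

```text
pics
{'clock': 0.0, 'joint_positions': array([-1.19190286e+00,  2.64754168e-01,  1.60539727e+00,  2.20634872e-05,
        1.27368673e+00, -3.69156186e-02]), 'qd': array([ 0.00024361, -0.00020574, -0.00204463, -0.0006239 , -0.00054923,
       -0.00086627]), 'effort': array([ 1.14074286e-03, -5.15108871e+01, -3.67315793e+01,  2.53407006e-04,
        1.28214707e-02, -2.31199192e-05]), 'eef_pos': array([ 0.27238887, -0.61683459,  0.24694873]), 'eef_rot': array([ 9.78465639e-01,  2.06406718e-01, -1.80653830e-04, -1.10817773e-03]), 'contact_force': array([ 0.15834535, -0.0760864 ,  1.04750265]), 'moment': array([-0.02331632,  0.01859166,  0.03318639]), 'grip_force': 0.0, 'finger_gap': 0.08525260037534112}
top [[473.5838666    0.         322.86780086]
 [  0.         473.5838666  241.89807703]
 [  0.           0.           1.        ]] [0.23316508 0.03419754 1.29422074] [ 0.70654937 -0.7023328   0.06158031 -0.06102856]
insert_1 [(0.81, [462, 263, 478, 287]), (0.5, [460, 223, 474, 240])]
plate_1 [(0.75, [392, 268, 436, 277])]
oil_bottle [(0.48, [403, 182, 423, 198])]
stone [(0.89, [445, 179, 477, 201])]
plate_tray [(0.71, [151, 201, 204, 248])]
insert_tray [(0.96, [216, 245, 267, 272])]
bottle_stand []
scene [[541.86571253   0.         318.89723991]
 [  0.         541.86571253 239.57551911]
 [  0.           0.           1.        ]] [-0.34863934 -0.89334666  0.81258042] [ 0.82051047 -0.31527916  0.16552977 -0.44717057]
insert_1 [(0.84, [433, 287, 451, 316]), (0.45, [232, 201, 279, 230])]
plate_1 [(0.93, [369, 267, 415, 292]), (0.93, [328, 312, 369, 348]), (0.86, [342, 282, 382, 312]), (0.72, [454, 271, 480, 290])]
oil_bottle [(0.79, [413, 237, 436, 269])]
stone [(0.73, [456, 275, 483, 289])]
plate_tray [(0.55, [225, 175, 274, 199])]
insert_tray [(0.8, [230, 203, 279, 229])]
bottle_stand [(0.56, [285, 189, 306, 204])]
```

```bash
python3 - <<'E'
import cv2
a=cv2.imread("pics/top0.png")[150:330,120:520]; cv2.imwrite("pics/top0c.png",cv2.resize(a,(800,360),interpolation=cv2.INTER_CUBIC))
a=cv2.imread("pics/scene0.png")[150:370,200:500]; cv2.imwrite("pics/scene0c.png",cv2.resize(a,(800,587),interpolation=cv2.INTER_CUBIC))
E
```

```text
(no output)
```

View pics/top0c.png

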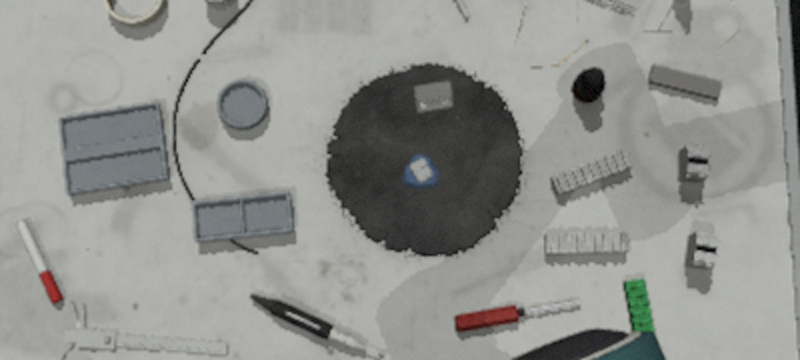

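View pics/scene0c.png

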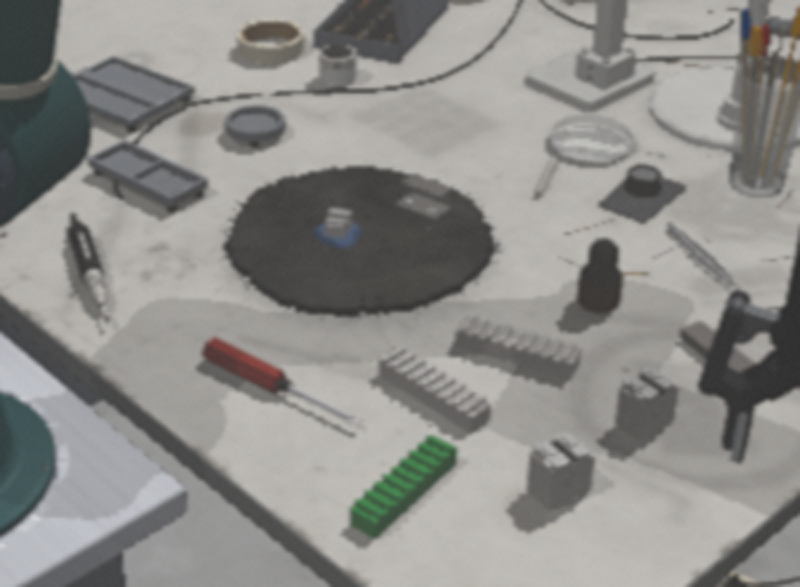

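The pictures show, in top-image pixels, the inserts at about (468,231) and (472,274), the plates at (415,236) and (413,271), the bottle at (414,192) and the stone at (462,191). The trays are at (177,224) and (241,258) and the coaster at (242,202). The green bar at about (439,303) is the look-alike.

```bash
cat > h.py <<'E'
import numpy as np,cv2,pickle
from scipy.spatial.transform import Rotation as R
from plant import manip, vision, spotter
def cam(f,st=None):
    if "tool_from_camera" in f:
        T=np.eye(4);T[:3,:3]=R.from_quat(st["eef_rot"]).as_matrix();T[:3,3]=st["eef_pos"]
        T=T@f["tool_from_camera"]; return T[:3,3],T[:3,:3]
    q=np.array(f["rotation"]); M=R.from_quat(q).as_matrix() if q.size==4 else q
    return np.array(f["xyz"]),M
def ray(f,p,st=None):
    c,M=cam(f,st); d=M@np.linalg.inv(f["mtx"])@[p[0],p[1],1]; return c,d
def plane(f,p,z,st=None):
    c,d=ray(f,p,st); return c+d*(z-c[2])/d[2]
def tri(c1,d1,c2,d2):
    A=np.stack([d1,-d2],1); s=np.linalg.lstsq(A,c2-c1,rcond=None)[0]
    a,b=c1+d1*s[0],c2+d2*s[1]; return (a+b)/2,np.linalg.norm(a-b)
def wrist(name):
    st=manip.get_state(); f=vision.grab_frame("wrist"); f["st"]=st
    pickle.dump(f,open(name+".pkl","wb")); cv2.imwrite(f"pics/{name}.png",f["color"][...,::-1]); return f,st
def proj(f,P,st=None):
    c,M=cam(f,st); v=f["mtx"]@(M.T@(np.array(P)-c)); return v[:2]/v[2]
E
python3 - <<'E'
from h import *
np.set_printoptions(precision=3,suppress=True)
t=pickle.load(open("top0.pkl","rb")); s=pickle.load(open("scene0.pkl","rb"))
k=300/800
o=lambda x,y:(200+x*k,150+y*k)
for n,p,q in [("insA",(468.5,231),o(646,385)),("insB",(472,273.5),o(560,455)),("plA",(415.5,236),o(518,345)),("plB",(413,270.5),o(434,382)),("bottletop",(416,190),o(604,245)),("ptray",(177.5,224.5),o(134,93)),("itray",(241.5,258),o(148,172)),("coaster",(242,202),o(255,123)),("stone",(462,191),o(713,347))]:
    P,e=tri(*ray(t,p),*ray(s,q)); print(n,P,round(e,4),plane(t,p,.02))
f,st=wrist("w0"); print(f["mtx"],f["tool_from_camera"]); 
for n in ["insert_1","plate_1","oil_bottle","stone"]:
    print(n,[(round(d["p"],2),[int(v) for v in d["extent"]]) for d in spotter.cut_out(f,n)])
E
```

```text
insA [ 0.486 -0.36   0.042] 0.0028 [ 0.489 -0.366  0.02 ]
insB [ 0.371 -0.365  0.036] 0.0012 [ 0.372 -0.369  0.02 ]
plA [ 0.479 -0.224  0.011] 0.0061 [ 0.475 -0.22   0.02 ]
plB [ 0.382 -0.213  0.014] 0.0041 [ 0.38 -0.21  0.02]
bottletop [ 0.596 -0.219  0.065] 0.0101 [ 0.605 -0.225  0.02 ]
ptray [0.513 0.432 0.008] 0.0182 [0.503 0.434 0.02 ]
itray [0.413 0.254 0.014] 0.0039 [0.411 0.254 0.02 ]
coaster [0.57  0.259 0.016] 0.0025 [0.568 0.259 0.02 ]
stone [ 0.602 -0.352  0.019] 0.0029 [ 0.603 -0.353  0.02 ]
[[343.638   0.    325.293]
 [  0.    343.638 242.38 ]
 [  0.      0.      1.   ]] [[-0.    -0.962 -0.272  0.069]
 [ 1.    -0.001  0.002 -0.001]
 [-0.002 -0.272  0.962 -0.125]
 [ 0.     0.     0.     1.   ]]
insert_1 [(0.79, [69, 0, 151, 42])]
plate_1 [(0.86, [0, 4, 35, 136])]
oil_bottle []
stone []
```

View pics/w0.png

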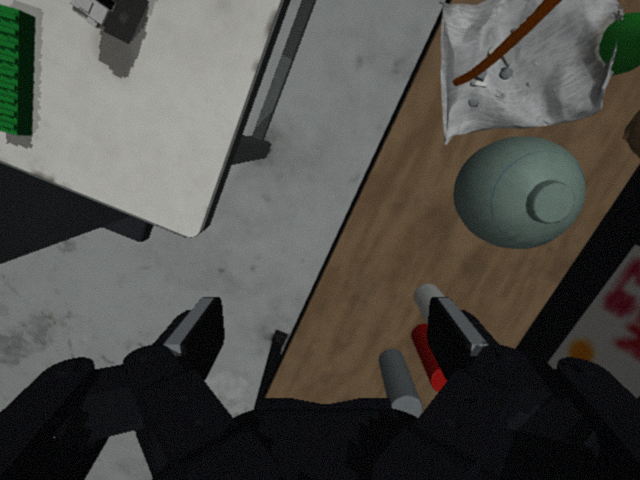

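The wrist view shows the green bar at the left edge and an insert at the top left (110,20). The camera sits forward of the TCP on tool +x. Next I'll plan the rows to an overview above the parts.

```bash
cat >> h.py <<'E'
def plan(pts,g=100,tilt=True):
    """pts: list of (x,y,z,yawdeg,n); tool x points at world yaw, tool z down"""
    st=manip.get_state(); p=np.array(st["eef_pos"]); q=R.from_quat(st["eef_rot"]); out=[]
    for x,y,z,yaw,n in pts:
        G=R.from_euler("z",yaw,degrees=True)*R.from_euler("x",180,degrees=True)
        tot=(q.inv()*G).as_rotvec(degrees=True); p0=p.copy()
        for i in range(n):
            t=p0+(np.array([x,y,z])-p0)*(i+1)/n
            d=np.round(q.inv().apply(t-p),4); r=np.round(tot/n,1)
            out.append((d.tolist(),r.tolist())); p=p+q.apply(d); q=q*R.from_rotvec(r,degrees=True)
    for i,o in enumerate(out):
        print(i,"{\"delta_pos\":%s,\"dr\":%s}"%o, "" if np.abs(o[0]).max()<=.0625 and np.linalg.norm(o[0])<=.0625 and np.linalg.norm(o[1])<=10.7 else "TOO BIG")
E
python3 -c "
from h import *
plan([(.46,-.27,.25,90,8)])"
```

```text
0 {"delta_pos":[0.039, -0.0303, -0.0002],"dr":[-0.0, -0.0, -8.3]} 
1 {"delta_pos":[0.0429, -0.0243, -0.0002],"dr":[-0.0, -0.0, -8.3]} 
2 {"delta_pos":[0.046, -0.0179, -0.0002],"dr":[-0.0, -0.0, -8.3]} 
3 {"delta_pos":[0.0481, -0.011, -0.0003],"dr":[-0.0, -0.0, -8.3]} 
4 {"delta_pos":[0.0492, -0.004, -0.0002],"dr":[-0.0, -0.0, -8.3]} 
5 {"delta_pos":[0.0492, 0.0031, -0.0002],"dr":[-0.0, -0.0, -8.3]} 
6 {"delta_pos":[0.0483, 0.0102, -0.0002],"dr":[-0.0, -0.0, -8.3]} 
7 {"delta_pos":[0.0463, 0.0171, -0.0002],"dr":[-0.0, -0.0, -8.3]}
```

Request:
jog_arm(
  targets=[
    {"delta_pos": [0.039,-0.03,0],"dr": [0,0,-8.3],"gripper": 100},
    {"delta_pos": [0.043,-0.024,0],"dr": [0,0,-8.3],"gripper": 100},
    {"delta_pos": [0.046,-0.018,0],"dr": [0,0,-8.3],"gripper": 100},
    {"delta_pos": [0.048,-0.011,0],"dr": [0,0,-8.3],"gripper": 100},
    {"delta_pos": [0.049,-0.004,0],"dr": [0,0,-8.3],"gripper": 100},
    {"delta_pos": [0.049,0.003,0],"dr": [0,0,-8.3],"gripper": 100},
    {"delta_pos": [0.048,0.01,0],"dr": [0,0,-8.3],"gripper": 100},
    {"delta_pos": [0.046,0.017,0],"dr": [0,0,-8.3],"gripper": 100},
  ],
)

```text
clock: 2.05
eef_pos: [0.4601, -0.2699, 0.2486]
eef_rot: [0.704, 0.71, 0.0, 0.0]
contact_force: [0.5, 0.0, -0.3]
finger_gap: 0.0856
grip_force: 0.0
```

```bash
python3 - <<'E'
from h import *
f,st=wrist("w1"); print(st["eef_pos"],st["eef_rot"],st["qd"])
for n in ["insert_1","plate_1","oil_bottle","stone"]:
    print(n,[(round(d["p"],2),[int(v) for v in d["extent"]]) for d in spotter.cut_out(f,n)])
E
```

```text
[ 0.46012543 -0.26988814  0.24859649] [7.04094593e-01 7.10106079e-01 9.64547013e-05 3.88697415e-04] [ 7.29189441e-01 -5.90053619e-02  5.76852687e-02  6.61236843e-04
 -3.92575562e-03 -4.26202128e-01]
insert_1 [(0.93, [221, 278, 270, 320]), (0.81, [331, 275, 371, 317])]
plate_1 [(0.86, [227, 95, 266, 214]), (0.76, [318, 108, 374, 222]), (0.6, [97, 205, 208, 243])]
oil_bottle [(0.78, [435, 144, 496, 191])]
stone [(0.75, [435, 246, 485, 307])]
```

View pics/w1.png

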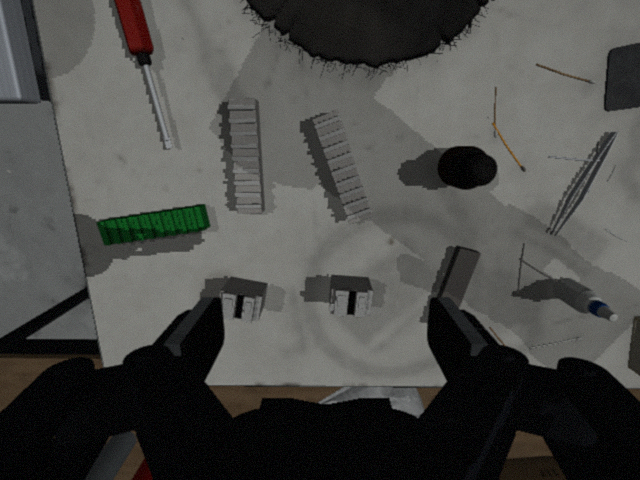

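The wrist view (w1) shows the inserts at (245,299) and (351,296), the plates at (245,155) and (343,165), the bottle at (467,167) and the stone at (456,280). I'll zoom on the inserts and measure the plates.

```bash
python3 - <<'E'
from h import *
np.set_printoptions(precision=4,suppress=True)
f=pickle.load(open("w1.pkl","rb")); st=f["st"]
a=f["color"][262:332,210:385,::-1]; cv2.imwrite("pics/w1c.png",cv2.resize(a,None,fx=4.5,fy=4.5,interpolation=cv2.INTER_CUBIC))
t=pickle.load(open("top0.pkl","rb"))
# refresh for the spotter
st=manip.get_state(); f=vision.grab_frame("wrist")
for n,zs in [("plate_1",(.011,)),("stone",(.012,)),("oil_bottle",(.0,.03,.069))]:
    for d in spotter.cut_out(f,n)[:2]:
        m=d["region"].astype(np.uint8); c=cv2.findContours(m,0,2)[0]; c=max(c,key=cv2.contourArea)
        for z in zs:
            w=np.array([plane(f,p[0],z,st)[:2] for p in c])
            r=cv2.minAreaRect((w*1e4).astype(np.float32)); print(n,round(d["p"],2),z,np.array(r[0])/1e4,np.array(r[1])/1e4,r[2], w.min(0),w.max(0))
print(st["eef_pos"],np.abs(st["qd"]).max())
E
```

```text
plate_1 0.88 0.011 [ 0.2754 -0.285 ] [0.122  0.0291] 9.633018493652344 [ 0.2135 -0.3077] [ 0.3345 -0.262 ]
plate_1 0.7 0.011 [ 0.4787 -0.2246] [0.0274 0.1144] 20.914478302001953 [ 0.448 -0.281] [ 0.5107 -0.1681]
stone 0.69 0.012 [ 0.6103 -0.3433] [0.0716 0.0303] 75.75926208496094 [ 0.5896 -0.3807] [ 0.6308 -0.3061]
oil_bottle 0.96 0.0 [ 0.6112 -0.2231] [0.0645 0.0447] 0.20675349235534668 [ 0.5789 -0.2455] [ 0.6434 -0.2008]
oil_bottle 0.96 0.03 [ 0.5989 -0.2214] [0.0593 0.0411] 0.2067248523235321 [ 0.5693 -0.242 ] [ 0.6286 -0.2009]
oil_bottle 0.96 0.069 [ 0.583  -0.2192] [0.0526 0.0364] 0.20672187209129333 [ 0.5567 -0.2374] [ 0.6093 -0.201 ]
oil_bottle 0.31 0.0 [ 0.363  -0.3784] [0.0557 0.0542] 81.40127563476562 [ 0.3361 -0.4073] [ 0.393  -0.3492]
oil_bottle 0.31 0.03 [ 0.3707 -0.3642] [0.0513 0.0498] 81.4013671875 [ 0.346  -0.3908] [ 0.3983 -0.3373]
oil_bottle 0.31 0.069 [ 0.3807 -0.3457] [0.0454 0.0442] 81.40129089355469 [ 0.3588 -0.3693] [ 0.4052 -0.3219]
[ 0.4595 -0.2715  0.2484] 0.0239474934027832
```

View pics/w1c.png

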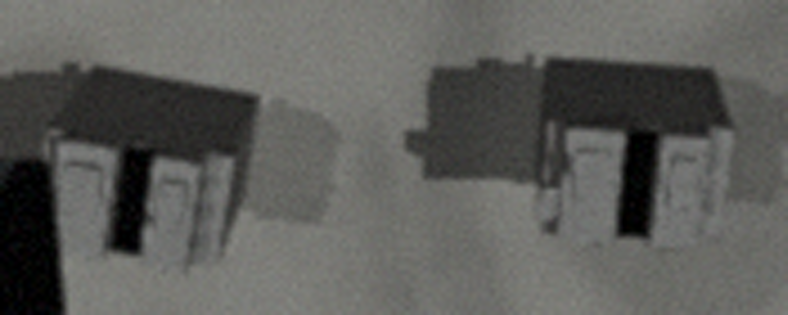

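The crop shows both inserts with their 44 mm side along world x: the left one turned about 10°, the right one about 3°. So they need a grasp across world y. The ground edges of the +y faces are at (249,280) and (350,276), and the top edges about 14 px lower.

```bash
python3 - <<'E'
from h import *
np.set_printoptions(precision=4,suppress=True)
f=pickle.load(open("w1.pkl","rb")); st=f["st"]
c=lambda x,y:(210+x/4.5,262+y/4.5)
for n,g,t in [("A",((545,58),(715,68)),((545,125),(735,130))),("B",((95,68),(258,97)),((52,135),(240,158)))]:
    for z,e in ((0,g),(.047,t)):
        a,b=[plane(f,c(*p),z,st)[:2] for p in e]; d=b-a; L=np.linalg.norm(d); u=d/L
        print(n,z,"len",L,"yaw",np.degrees(np.arctan2(u[1],u[0])),"center",(a+b)/2+np.array([u[1],-u[0]])*.015)
# plates by threshold-free: corners by eye in w1 at z=.022 / .0
for n,P in [("plL",[(229,99),(255,98),(264,211),(236,211)]),("plR",[(314,121),(336,111),(370,212),(346,221)])]:
    w=np.array([plane(f,p,.02,st)[:2] for p in P]); print(n,w.mean(0),w)
E
```

```text
A 0 len 0.04406965815678342 yaw -3.155987298832465 center [ 0.489 -0.362]
A 0.047 len 0.04349344379034726 yaw -1.1963068536179107 center [ 0.4884 -0.3593]
B 0 len 0.042519633958098 yaw -10.502519403493364 center [ 0.3697 -0.3681]
B 0.047 len 0.04310799571658427 yaw -7.209427990015436 center [ 0.3737 -0.3647]
plL [ 0.3809 -0.2131] [[ 0.3675 -0.1592]
 [ 0.3923 -0.1581]
 [ 0.3965 -0.2674]
 [ 0.3673 -0.2676]]
plR [ 0.4769 -0.2231] [[ 0.4487 -0.1783]
 [ 0.4699 -0.1691]
 [ 0.507  -0.2676]
 [ 0.4822 -0.2774]]
```

```bash
python3 -c "
from h import *
plan([(.4775,-.2235,.1,110,4),(.4775,-.2235,.024,110,2)])"
```

```text
0 {"delta_pos":[0.0122, 0.0046, 0.0371],"dr":[-0.0, 0.0, -5.0]} 
1 {"delta_pos":[0.0118, 0.0057, 0.037],"dr":[-0.0, 0.0, -5.0]} 
2 {"delta_pos":[0.0112, 0.0067, 0.0371],"dr":[-0.0, 0.0, -5.0]} 
3 {"delta_pos":[0.0106, 0.0077, 0.0371],"dr":[-0.0, 0.0, -5.0]} 
4 {"delta_pos":[0.0, -0.0, 0.038],"dr":[-0.0, 0.0, 0.1]} 
5 {"delta_pos":[0.0, -0.0, 0.038],"dr":[-0.0, 0.0, 0.1]}
```

Request:
jog_arm(
  targets=[
    {"delta_pos": [0.012,0.005,0.037],"dr": [0,0,-5],"gripper": 100},
    {"delta_pos": [0.012,0.006,0.037],"dr": [0,0,-5],"gripper": 100},
    {"delta_pos": [0.011,0.007,0.037],"dr": [0,0,-5],"gripper": 80},
    {"delta_pos": [0.011,0.008,0.037],"dr": [0,0,-5],"gripper": 70},
    {"delta_pos": [0,0,0.038],"dr": [0,0,0],"gripper": 70},
    {"delta_pos": [0,0,0.038],"dr": [0,0,0],"gripper": 70},
    {"delta_pos": [0,0,0],"dr": [0,0,0],"gripper": 70},
  ],
)

```text
clock: 3.38
eef_pos: [0.4758, -0.2212, 0.0211]
eef_rot: [0.573, 0.82, -0.001, -0.004]
contact_force: [0.5, 0.5, -0.1]
finger_gap: 0.0599
grip_force: 0.0
```

```bash
python3 -c "
from h import *
f,st=wrist('w2');print(st['eef_pos'],st['finger_gap'])
a=f['color'][100:400,100:540,::-1];cv2.imwrite('pics/w2c.png',a)"
```

```text
[ 0.47576856 -0.22123895  0.02111957] 0.05985414360089449
```

View pics/w2c.png

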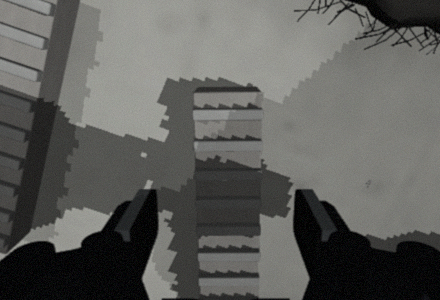

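The plate is centred and aligned between the fingers (crop column about 228). I'll close on it and lift.

Request:
jog_arm(
  targets=[
    {"delta_pos": [0,0,-0.003],"dr": [0,0,0],"gripper": 30},
    {"delta_pos": [0,0,0],"dr": [0,0,0],"gripper": 10},
    {"delta_pos": [0,0,0],"dr": [0,0,0],"gripper": 0},
    {"delta_pos": [0,0,0],"dr": [0,0,0],"gripper": 0},
    {"delta_pos": [0,0,0],"dr": [0,0,0],"gripper": 0},
  ],
  newtons=60,
)

```text
clock: 4.05
eef_pos: [0.481, -0.2233, 0.0301]
eef_rot: [0.572, 0.82, 0.0, 0.002]
contact_force: [-1.1, -1.3, 6.2]
finger_gap: 0.0236
grip_force: 58.8
```

```bash
python3 -c "
from h import *
s=manip.get_state();print(s['eef_pos'],s['finger_gap'],s['grip_force'],s['joint_positions'])
plan([(.48,-.2,.14,105,2),(.45,.25,.21,90,9)])"
```

```text
[ 0.48096688 -0.22327956  0.03007671] 0.023554162802546828 58.75062882900238 [-4.81337289e-01  2.30801965e-01  2.09601693e+00 -5.80218918e-04
  8.10013535e-01 -8.33939670e-01]
0 {"delta_pos":[0.0109, 0.0037, -0.055],"dr":[0.1, 0.1, 2.6]} 
1 {"delta_pos":[0.0111, 0.0032, -0.055],"dr":[0.1, 0.1, 2.6]} 
2 {"delta_pos":[0.0492, 0.0097, -0.0078],"dr":[-0.0, 0.0, 1.7]} 
3 {"delta_pos":[0.0494, 0.0083, -0.0078],"dr":[-0.0, 0.0, 1.7]} 
4 {"delta_pos":[0.0496, 0.0068, -0.0078],"dr":[-0.0, 0.0, 1.7]} 
5 {"delta_pos":[0.0498, 0.0053, -0.0078],"dr":[-0.0, 0.0, 1.7]} 
6 {"delta_pos":[0.05, 0.0039, -0.0077],"dr":[-0.0, 0.0, 1.7]} 
7 {"delta_pos":[0.0501, 0.0023, -0.0078],"dr":[-0.0, 0.0, 1.7]} 
8 {"delta_pos":[0.0501, 0.0009, -0.0078],"dr":[-0.0, 0.0, 1.7]} 
9 {"delta_pos":[0.0501, -0.0006, -0.0078],"dr":[-0.0, 0.0, 1.7]} 
10 {"delta_pos":[0.05, -0.0021, -0.0078],"dr":[-0.0, 0.0, 1.7]}
```

Request:
jog_arm(
  targets=[
    {"delta_pos": [0.011,0.004,-0.055],"dr": [0,0,2.6],"gripper": 0},
    {"delta_pos": [0.011,0.003,-0.055],"dr": [0,0,2.6],"gripper": 0},
    {"delta_pos": [0.049,0.01,-0.008],"dr": [0,0,1.7],"gripper": 0},
    {"delta_pos": [0.049,0.008,-0.008],"dr": [0,0,1.7],"gripper": 0},
    {"delta_pos": [0.05,0.007,-0.008],"dr": [0,0,1.7],"gripper": 0},
    {"delta_pos": [0.05,0.005,-0.008],"dr": [0,0,1.7],"gripper": 0},
    {"delta_pos": [0.05,0.004,-0.008],"dr": [0,0,1.7],"gripper": 0},
    {"delta_pos": [0.05,0.002,-0.008],"dr": [0,0,1.7],"gripper": 0},
  ],
)

```text
clock: 5.05
eef_pos: [0.4582, 0.1026, 0.1868]
eef_rot: [0.677, 0.736, 0.001, 0.001]
contact_force: [0.4, -0.4, -1.6]
finger_gap: 0.0239
grip_force: 59.9
```

Request:
jog_arm(
  targets=[
    {"delta_pos": [0.05,0.001,-0.008],"dr": [0,0,1.7],"gripper": 0},
    {"delta_pos": [0.05,-0.001,-0.008],"dr": [0,0,1.7],"gripper": 0},
    {"delta_pos": [0.05,-0.002,-0.008],"dr": [0,0,1.7],"gripper": 0},
    {"delta_pos": [0.05,0.01,0],"dr": [0,0,0],"gripper": 0},
    {"delta_pos": [0,0,0],"dr": [0,0,0],"gripper": 0},
    {"delta_pos": [0,0,0],"dr": [0,0,0],"gripper": 0},
  ],
)

```text
clock: 5.8
eef_pos: [0.4579, 0.3004, 0.2096]
eef_rot: [0.709, 0.706, -0.0, 0.0]
contact_force: [0.2, 0.8, -2.2]
finger_gap: 0.0236
grip_force: 59.9
```

```bash
python3 - <<'E'
from h import *
f,st=wrist("w3"); print(st["eef_pos"],st["eef_rot"],st["qd"].round(3),st["finger_gap"],st["grip_force"])
for n in ["plate_tray","insert_tray","bottle_stand"]:
    print(n,[(round(d["p"],2),[int(v) for v in d["extent"]]) for d in spotter.cut_out(f,n)])
E
```

```text
[0.45794279 0.3003706  0.20955317] [ 7.08532319e-01  7.05678308e-01 -2.12818002e-04  1.80715689e-04] [-0.024 -0.008  0.018 -0.001 -0.001  0.001] 0.023584679074286623 59.90918219089508
plate_tray [(0.77, [304, 1, 452, 156])]
insert_tray []
bottle_stand [(0.87, [401, 221, 480, 294])]
```

View pics/w3.png

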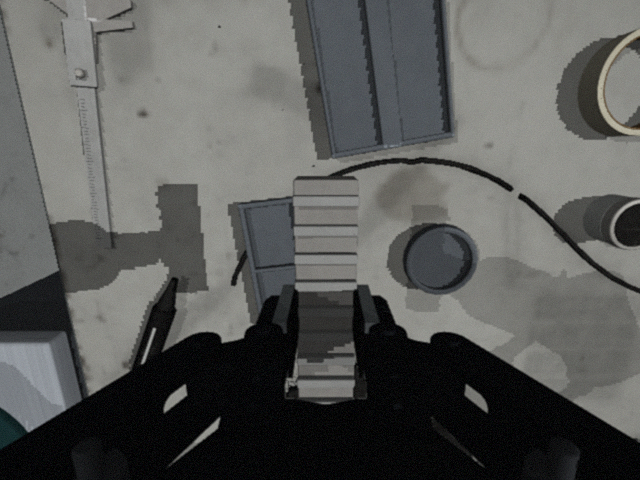

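w3 shows the plate held level, with its near end at (325,180). The plate tray's near corners are at (333,156) and (452,135), the coaster is at (440,258), and the insert tray's corner at (240,205) is partly hidden. I'll move over the plate tray for a second view.

Request:
jog_arm(
  targets=[
    {"delta_pos": [0.05,0.02,0],"dr": [0,0,-5],"gripper": 0},
    {"delta_pos": [0.05,0.025,0],"dr": [0,0,-5],"gripper": 0},
    {"delta_pos": [0,0,0],"dr": [0,0,0],"gripper": 0},
    {"delta_pos": [0,0,0],"dr": [0,0,0],"gripper": 0},
  ],
)

```text
clock: 6.5
eef_pos: [0.4992, 0.4014, 0.2087]
eef_rot: [0.645, 0.764, -0.001, -0.0]
contact_force: [-0.2, -1.0, -1.7]
finger_gap: 0.0237
grip_force: 59.9
```

```bash
python3 - <<'E'
from h import *
f,st=wrist("w4"); print(st["eef_pos"],st["eef_rot"],st["qd"].round(3))
E
```

```text
[0.49915244 0.40140433 0.20873741] [ 6.44989875e-01  7.64190602e-01 -8.85735286e-04 -3.32162324e-05] [-0.009 -0.022  0.019 -0.    -0.001  0.   ]
```

View pics/w4.png

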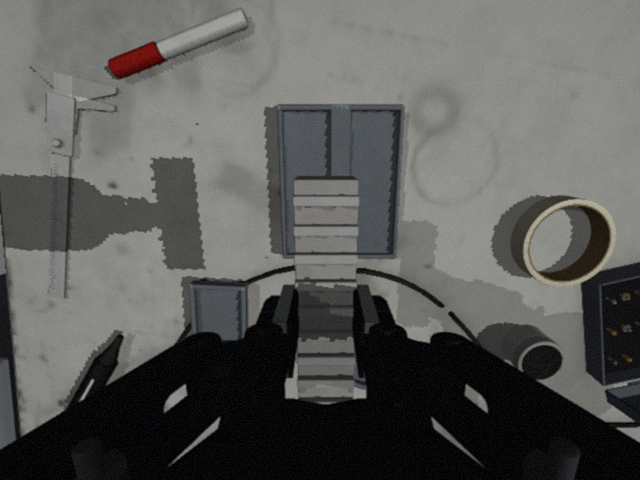

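w4 shows the tray rim corners at (278,105), (404,104), (398,257) and (283,258), with the plate parallel to the bays. The insert tray's far corners are at (191,281) and (248,281).

```bash
python3 - <<'E'
from h import *
np.set_printoptions(precision=4,suppress=True)
f4=pickle.load(open("w4.pkl","rb"));s4=f4["st"];f3=pickle.load(open("w3.pkl","rb"));s3=f3["st"]
t=pickle.load(open("top0.pkl","rb"))
w=np.array([plane(f4,p,.019,s4)[:2] for p in [(278,105),(404,104),(398,257),(283,258)]])
print(w,w.mean(0),[np.linalg.norm(w[i]-w[(i+1)%4]) for i in range(4)])
d=w[0]+w[1]-w[2]-w[3]; yaw=np.degrees(np.arctan2(-d[0],d[1])); print("tray yaw",yaw)
print("tool yaw",np.degrees(2*np.arctan2(s4["eef_rot"][1],s4["eef_rot"][0])))
for a,b in [((333,156),(283,258)),((452,135),(398,257))]:
    print("tri",tri(*ray(f3,a,s3),*ray(f4,b,s4)))
print("top",plane(t,(177.5,224.5),.019))
print("coaster tri",tri(*ray(f3,(440,258),s3),*ray(t,(242,202.5))),plane(f3,(440,258),.021,s3))
w=np.array([plane(f4,p,.021,s4)[:2] for p in [(191,281),(248,281)]]);print("itray far",w,np.linalg.norm(w[0]-w[1]))
a=plane(f3,(240,205),.021,s3);print(a, "it tri",tri(*ray(f3,(240,205),s3),*ray(f4,(191,281),s4)))
e=w[1]-w[0];e/=np.linalg.norm(e);c=w.mean(0)+.067*np.array([e[1],-e[0]]);print("itray",c,np.degrees(np.arctan2(e[1],e[0])))
c=plane(t,(241.5,258.5),.021);print(c)
# held plate near end: top edge corners; plate top unknown height -> scale
for z in (.175,.185,.195): print(z,[plane(f4,p,z,s4)[:2] for p in [(294,178),(358,178)]])
E
```

```text
[[0.442  0.4952]
 [0.548  0.514 ]
 [0.5739 0.3789]
 [0.4648 0.3593]] [0.5072 0.4368] [np.float64(0.107597880937181), np.float64(0.13753748536421975), np.float64(0.11086337359185999), np.float64(0.13775954208073168)]
tray yaw 10.176746974487017
tool yaw 99.67012937552833
tri (array([0.465 , 0.3602, 0.0218]), np.float64(8.650152646927881e-05))
tri (array([0.574 , 0.3773, 0.0114]), np.float64(0.0038116871159768035))
top [0.503 0.434 0.019]
coaster tri (array([0.5704, 0.2608, 0.0098]), np.float64(0.0031492342767071484)) [0.5681 0.2646 0.021 ]
itray far [[0.3794 0.3214]
 [0.4344 0.3307]] 0.055735671065021856
[0.3796 0.3169 0.021 ] it tri (array([0.3755, 0.3147, 0.0074]), np.float64(0.0015168883237349333))
itray [0.4182 0.26  ] 9.675216560858033
[0.4094 0.2543 0.021 ]
0.175 [array([0.4758, 0.4532]), array([0.5046, 0.4581])]
0.185 [array([0.4766, 0.4543]), array([0.5035, 0.4589])]
0.195 [array([0.4773, 0.4554]), array([0.5024, 0.4597])]
```

```bash
python3 -c "
from h import *
plan([(.5355,.4412,.12,100,2),(.5355,.4412,.047,100,3)])"
```

```text
0 {"delta_pos":[0.0168, 0.0214, 0.0444],"dr":[-0.0, 0.0, -0.2]} 
1 {"delta_pos":[0.0166, 0.0214, 0.0445],"dr":[-0.0, 0.0, -0.2]} 
2 {"delta_pos":[0.0, 0.0, 0.0243],"dr":[-0.0, 0.0, 0.0]} 
3 {"delta_pos":[0.0001, 0.0001, 0.0243],"dr":[-0.0, 0.0, 0.0]} 
4 {"delta_pos":[-0.0, 0.0, 0.0244],"dr":[-0.0, 0.0, 0.0]}
```

Request:
jog_arm(
  targets=[
    {"delta_pos": [0.017,0.0214,0.044],"dr": [0,0,0],"gripper": 0},
    {"delta_pos": [0.017,0.0214,0.044],"dr": [0,0,0],"gripper": 0},
    {"delta_pos": [0,0,0.024],"dr": [0,0,0],"gripper": 0},
    {"delta_pos": [0,0,0.024],"dr": [0,0,0],"gripper": 0},
    {"delta_pos": [0,0,0.02],"dr": [0,0,0],"gripper": 0},
    {"delta_pos": [0,0,0],"dr": [0,0,0],"gripper": 0},
    {"delta_pos": [0,0,0],"dr": [0,0,0],"gripper": 0},
  ],
)

```text
clock: 7.42
eef_pos: [0.5364, 0.4433, 0.0545]
eef_rot: [0.645, 0.764, 0.001, 0.0]
contact_force: [0.6, -0.2, -1.3]
finger_gap: 0.0236
grip_force: 59.9
```

Request:
jog_arm(
  targets=[
    {"delta_pos": [0,0,0.003],"dr": [0,0,0],"gripper": 0},
    {"delta_pos": [0,0,0],"dr": [0,0,0],"gripper": 0},
    {"delta_pos": [0,0,0],"dr": [0,0,0],"gripper": 0},
  ],
)

```text
clock: 7.8
eef_pos: [0.536, 0.4434, 0.0508]
eef_rot: [0.645, 0.765, 0.0, 0.0]
contact_force: [-0.5, 0.0, -1.9]
finger_gap: 0.0236
grip_force: 59.9
```

```bash
python3 -c "
from h import *
f,st=wrist('w5');print(st['eef_pos'],st['contact_force'])"
```

```text
[0.5359705  0.44341687 0.05075264] [-0.49102529  0.03975033 -1.94722022]
```

View pics/w5.png

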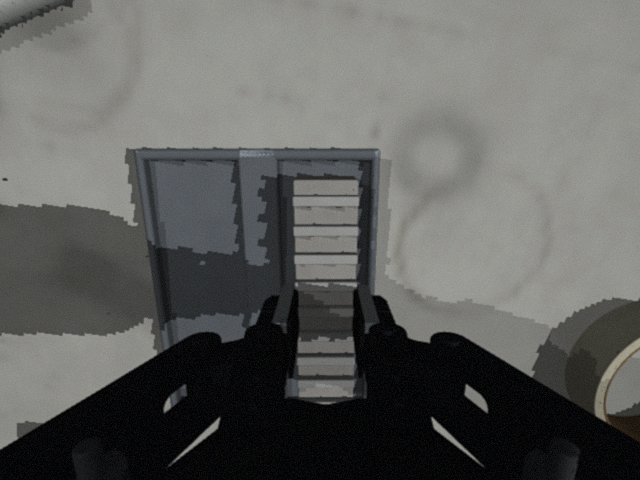

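The plate sits centred over the right bay (bay columns 280–370, plate 294–358). I'll lower until contact.

Request:
jog_arm(
  targets=[
    {"delta_pos": [0,0,0.004],"dr": [0,0,0],"gripper": 0},
    {"delta_pos": [0,0,0.002],"dr": [0,0,0],"gripper": 0},
    {"delta_pos": [0,0,0.002],"dr": [0,0,0],"gripper": 0},
    {"delta_pos": [0,0,0],"dr": [0,0,0],"gripper": 0},
  ],
)

```text
clock: 8.35
eef_pos: [0.5357, 0.4431, 0.0431]
eef_rot: [0.645, 0.765, -0.0, -0.0]
contact_force: [-3.0, -1.9, 4.8]
finger_gap: 0.0236
grip_force: 60.7
```

Request:
jog_arm(
  targets=[
    {"delta_pos": [0,0,0],"dr": [0,0,0],"gripper": 50},
    {"delta_pos": [0,0,0],"dr": [0,0,0],"gripper": 50},
    {"delta_pos": [0,0,0],"dr": [0,0,0],"gripper": 50},
    {"delta_pos": [0,0,-0.03],"dr": [0,0,0],"gripper": 50},
    {"delta_pos": [0,0,-0.06],"dr": [0,0,0],"gripper": 60},
    {"delta_pos": [0,0,-0.06],"dr": [0,0,0],"gripper": 60},
    {"delta_pos": [0,0,0],"dr": [0,0,0],"gripper": 60},
  ],
)

```text
clock: 9.22
eef_pos: [0.5395, 0.4461, 0.2007]
eef_rot: [0.645, 0.764, 0.007, 0.001]
contact_force: [-0.6, 0.5, 0.4]
finger_gap: 0.0511
grip_force: 0.0
```

```bash
python3 - <<'E'
from h import *
f,st=wrist("w6"); print(st["eef_pos"],st["qd"].round(3),st["finger_gap"])
from h import plan
plan([(.45,.12,.17,95,7),(.381,-.213,.1,91,8)])
E
```

```text
[0.53953018 0.44609128 0.20072307] [-0.     0.052  0.085  0.    -0.021  0.001] 0.05114779283578477
0 {"delta_pos":[-0.0436, -0.0202, 0.0035],"dr":[0.1, -0.0, 0.7]} 
1 {"delta_pos":[-0.0439, -0.0197, 0.0036],"dr":[0.1, -0.0, 0.7]} 
2 {"delta_pos":[-0.0441, -0.0192, 0.0036],"dr":[0.1, -0.0, 0.7]} 
3 {"delta_pos":[-0.0443, -0.0186, 0.0036],"dr":[0.1, -0.0, 0.7]} 
4 {"delta_pos":[-0.0446, -0.018, 0.0037],"dr":[0.1, -0.0, 0.7]} 
5 {"delta_pos":[-0.0448, -0.0175, 0.0037],"dr":[0.1, -0.0, 0.7]} 
6 {"delta_pos":[-0.045, -0.017, 0.0037],"dr":[0.1, -0.0, 0.7]} 
7 {"delta_pos":[-0.0408, -0.012, 0.0087],"dr":[-0.0, -0.0, 0.5]} 
8 {"delta_pos":[-0.0409, -0.0117, 0.0086],"dr":[-0.0, -0.0, 0.5]} 
9 {"delta_pos":[-0.041, -0.0114, 0.0087],"dr":[-0.0, -0.0, 0.5]} 
10 {"delta_pos":[-0.041, -0.0109, 0.0086],"dr":[-0.0, -0.0, 0.5]} 
11 {"delta_pos":[-0.0412, -0.0107, 0.0087],"dr":[-0.0, -0.0, 0.5]} 
12 {"delta_pos":[-0.0413, -0.0102, 0.0087],"dr":[-0.0, -0.0, 0.5]} 
13 {"delta_pos":[-0.0413, -0.0099, 0.0086],"dr":[-0.0, -0.0, 0.5]} 
14 {"delta_pos":[-0.0415, -0.0095, 0.0087],"dr":[-0.0, -0.0, 0.5]}
```

View pics/w6.png

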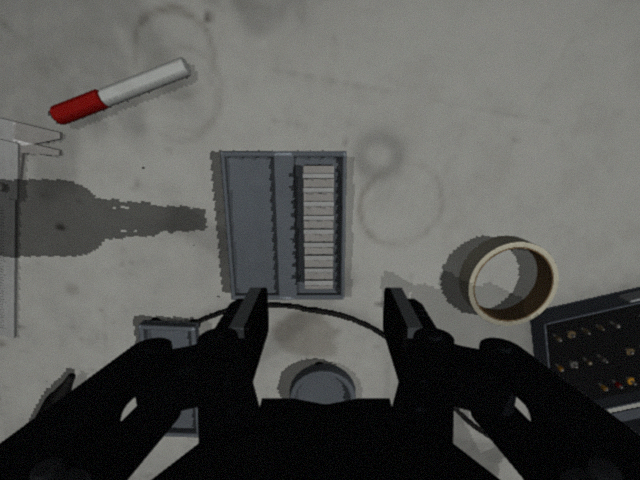

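The plate lies inside the right bay (303–335, 165–290). I'll head back and photograph the insert tray and coaster on the way.

Request:
jog_arm(
  targets=[
    {"delta_pos": [-0.044,-0.02,0.004],"dr": [0,0,0.7],"gripper": 60},
    {"delta_pos": [-0.044,-0.02,0.004],"dr": [0,0,0.7],"gripper": 60},
    {"delta_pos": [-0.044,-0.019,0.004],"dr": [0,0,0.7],"gripper": 60},
    {"delta_pos": [-0.044,-0.019,0.004],"dr": [0,0,0.7],"gripper": 60},
    {"delta_pos": [0,0,0],"dr": [0,0,0],"gripper": 60},
    {"delta_pos": [0,0,0],"dr": [0,0,0],"gripper": 60},
  ],
)

```text
clock: 10.02
eef_pos: [0.485, 0.2574, 0.1753]
eef_rot: [0.663, 0.748, -0.0, -0.0]
contact_force: [0.3, 0.1, 1.3]
finger_gap: 0.0514
grip_force: 0.0
```

```bash
python3 - <<'E'
from h import *
f,st=wrist("w7"); print(st["eef_pos"],st["qd"].round(3),st["finger_gap"])
cv2.imwrite("pics/w7c.png",cv2.resize(f["color"][90:390,140:540,::-1],None,fx=2,fy=2,interpolation=cv2.INTER_CUBIC))
plan([(.42,.1,.17,90,4),(.381,-.213,.1,91,6),(.381,-.213,.024,91,2)])
E
```

```text
[0.48500574 0.25744289 0.17535   ] [ 0.016  0.01  -0.031  0.001  0.002 -0.001] 0.0513695059790855
0 {"delta_pos":[-0.0372, -0.021, 0.0014],"dr":[-0.0, -0.0, 1.7]} 
1 {"delta_pos":[-0.0379, -0.0199, 0.0015],"dr":[-0.0, -0.0, 1.7]} 
2 {"delta_pos":[-0.0384, -0.0187, 0.0014],"dr":[-0.0, -0.0, 1.7]} 
3 {"delta_pos":[-0.039, -0.0176, 0.0014],"dr":[-0.0, -0.0, 1.7]} 
4 {"delta_pos":[-0.0522, -0.0066, 0.0117],"dr":[-0.0, -0.0, -0.1]} 
5 {"delta_pos":[-0.0521, -0.0067, 0.0116],"dr":[-0.0, -0.0, -0.1]} 
6 {"delta_pos":[-0.0521, -0.0068, 0.0117],"dr":[-0.0, -0.0, -0.1]} 
7 {"delta_pos":[-0.0521, -0.0069, 0.0117],"dr":[-0.0, -0.0, -0.1]} 
8 {"delta_pos":[-0.0521, -0.007, 0.0116],"dr":[-0.0, -0.0, -0.1]} 
9 {"delta_pos":[-0.0521, -0.0071, 0.0117],"dr":[-0.0, -0.0, -0.1]} 
10 {"delta_pos":[-0.0, 0.0, 0.038],"dr":[-0.0, -0.0, -0.1]} 
11 {"delta_pos":[-0.0001, 0.0001, 0.038],"dr":[-0.0, -0.0, -0.1]}
```

View pics/w7c.png

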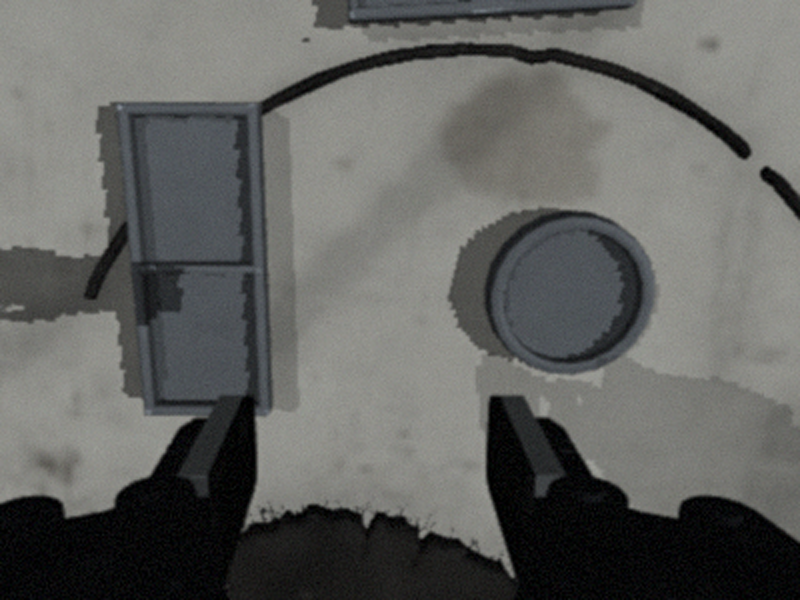

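w7 shows the whole insert tray, with rim corners in the crop at (118,105), (261,104), (270,413) and (147,414), and the coaster rim centred at (573,293).

```bash
python3 - <<'E'
from h import *
np.set_printoptions(precision=4,suppress=True)
f=pickle.load(open("w7.pkl","rb"));s=f["st"]; o=lambda x,y:(140+x/2,90+y/2)
w=np.array([plane(f,o(*p),.021,s)[:2] for p in [(118,105),(261,104),(270,413),(147,414)]])
print(w,w.mean(0),[np.linalg.norm(w[i]-w[(i+1)%4]) for i in range(4)])
d=w[0]+w[1]-w[2]-w[3]; yaw=np.degrees(np.arctan2(-d[0],d[1]));print("yaw",yaw)
u=d/np.linalg.norm(d); print("pockets",w.mean(0)+.032*u,w.mean(0)-.032*u)
f4=pickle.load(open("w4.pkl","rb"))
print("h tri",tri(*ray(f,o(118,105),s),*ray(f4,(191,281),f4["st"])),tri(*ray(f,o(261,104),s),*ray(f4,(248,281),f4["st"])))
f3=pickle.load(open("w3.pkl","rb"))
print("coaster",plane(f,o(573,293),.021,s),plane(f,o(490,293),.021,s),plane(f,o(655,293),.021,s),tri(*ray(f,o(573,293),s),*ray(f3,(440,258),f3["st"])))
E
```

```text
[[0.3785 0.3164]
 [0.4339 0.3234]
 [0.4479 0.193 ]
 [0.3939 0.186 ]] [0.4135 0.2547] [np.float64(0.05581854216771027), np.float64(0.13119612636946182), np.float64(0.05445004177498722), np.float64(0.13129866425517914)]
yaw 6.41387790798264
pockets [0.41   0.2865] [0.4171 0.2229]
h tri (array([0.3751, 0.316 , 0.0098]), np.float64(0.0009100390861426373)) (array([0.4314, 0.3232, 0.0042]), np.float64(0.00018682817488934896))
coaster [0.5699 0.263  0.021 ] [0.5353 0.2588 0.021 ] [0.6042 0.2672 0.021 ] (array([0.5745, 0.2593, 0.0051]), np.float64(0.0014993551188750552))
```

Request:
jog_arm(
  targets=[
    {"delta_pos": [-0.037,-0.021,0],"dr": [0,0,1.7],"gripper": 70},
    {"delta_pos": [-0.038,-0.02,0.002],"dr": [0,0,1.7],"gripper": 70},
    {"delta_pos": [-0.038,-0.019,0.002],"dr": [0,0,1.7],"gripper": 70},
    {"delta_pos": [-0.039,-0.018,0.002],"dr": [0,0,1.7],"gripper": 70},
    {"delta_pos": [-0.052,-0.007,0.011],"dr": [0,0,0],"gripper": 70},
    {"delta_pos": [-0.052,-0.007,0.012],"dr": [0,0,0],"gripper": 70},
    {"delta_pos": [-0.052,-0.007,0.012],"dr": [0,0,0],"gripper": 70},
    {"delta_pos": [-0.052,-0.007,0.012],"dr": [0,0,0],"gripper": 70},
  ],
)

```text
clock: 11.08
eef_pos: [0.3926, -0.1094, 0.1235]
eef_rot: [0.706, 0.708, 0.001, 0.001]
contact_force: [0.5, 0.6, 0.4]
finger_gap: 0.0602
grip_force: 0.0
```

Request:
jog_arm(
  targets=[
    {"delta_pos": [-0.052,-0.007,0.012],"dr": [0,0,0],"gripper": 70},
    {"delta_pos": [-0.052,-0.007,0.012],"dr": [0,0,-0.5],"gripper": 70},
    {"delta_pos": [0,0,0],"dr": [0,0,0],"gripper": 70},
    {"delta_pos": [0,0,0],"dr": [0,0,0],"gripper": 70},
  ],
)

```text
clock: 11.58
eef_pos: [0.3784, -0.2118, 0.0992]
eef_rot: [0.703, 0.711, 0.0, -0.0]
contact_force: [0.4, -0.0, 0.2]
finger_gap: 0.0598
grip_force: 0.0
```

```bash
python3 - <<'E'
from h import *
np.set_printoptions(precision=4,suppress=True)
f,st=wrist("w8"); print(st["eef_pos"],st["eef_rot"],st["finger_gap"])
for d in spotter.cut_out(f,"plate_1"):
    c=max(cv2.findContours(d["region"].astype(np.uint8),0,2)[0],key=cv2.contourArea)
    w=np.array([plane(f,p[0],.018,st)[:2] for p in c]); r=cv2.minAreaRect((w*1e4).astype(np.float32)); print(d["p"],d["extent"],np.array(r[0])/1e4,np.array(r[1])/1e4,r[2])
plan([(.381,-.213,.027,91,2)])
E
```

```text
[ 0.3784 -0.2118  0.0992] [ 0.7033  0.7109  0.0002 -0.0004] 0.0598281401505157
0.86 [90.3, 325.6, 262.0, 364.7] [ 0.2576 -0.2726] [0.081  0.0163] 11.532114028930664
0.59 [304.3, 167.5, 348.5, 340.5] [ 0.3795 -0.2133] [0.0266 0.1128] 1.166555404663086
0 {"delta_pos":[-0.001, 0.0013, 0.0362],"dr":[0.0, -0.0, -0.1]} 
1 {"delta_pos":[-0.001, 0.0012, 0.0362],"dr":[0.0, -0.0, -0.1]}
```

Request:
jog_arm(
  targets=[
    {"delta_pos": [-0.001,0.001,0.037],"dr": [0,0,0],"gripper": 70},
    {"delta_pos": [0,0,0.035],"dr": [0,0,0],"gripper": 60},
    {"delta_pos": [0,0,0],"dr": [0,0,0],"gripper": 20},
    {"delta_pos": [0,0,0],"dr": [0,0,0],"gripper": 0},
    {"delta_pos": [0,0,0],"dr": [0,0,0],"gripper": 0},
    {"delta_pos": [0,0,0],"dr": [0,0,0],"gripper": 0},
  ],
  newtons=60,
)

```text
clock: 12.42
eef_pos: [0.3794, -0.2135, 0.0283]
eef_rot: [0.703, 0.711, 0.0, 0.001]
contact_force: [-0.1, 0.2, -3.4]
finger_gap: 0.024
grip_force: 61.5
```

```bash
python3 -c "
from h import *
s=manip.get_state();print(s['eef_pos'],s['finger_gap'],s['grip_force'])
plan([(.4,-.17,.13,91,2),(.46,.12,.17,98,6),(.4765,.431,.12,100,6),(.4765,.431,.055,100,2)])"
```

```text
[ 0.37941349 -0.21354908  0.02829064] 0.02401813546570831 61.49662971496582
0 {"delta_pos":[0.0216, 0.0106, -0.0509],"dr":[0.0, 0.0, -0.2]} 
1 {"delta_pos":[0.0216, 0.0107, -0.0508],"dr":[0.0, 0.0, -0.2]} 
2 {"delta_pos":[0.0481, 0.0109, -0.0067],"dr":[0.0, 0.0, -1.2]} 
3 {"delta_pos":[0.0479, 0.0119, -0.0067],"dr":[0.0, 0.0, -1.2]} 
4 {"delta_pos":[0.0477, 0.0129, -0.0067],"dr":[0.0, 0.0, -1.2]} 
5 {"delta_pos":[0.0473, 0.0138, -0.0067],"dr":[0.0, 0.0, -1.2]} 
6 {"delta_pos":[0.0471, 0.0149, -0.0067],"dr":[0.0, 0.0, -1.2]} 
7 {"delta_pos":[0.0467, 0.0159, -0.0067],"dr":[0.0, 0.0, -1.2]} 
8 {"delta_pos":[0.0509, 0.0101, 0.0083],"dr":[0.0, 0.0, -0.3]} 
9 {"delta_pos":[0.0509, 0.0104, 0.0083],"dr":[0.0, 0.0, -0.3]} 
10 {"delta_pos":[0.0508, 0.0107, 0.0082],"dr":[0.0, 0.0, -0.3]} 
11 {"delta_pos":[0.0507, 0.0109, 0.0083],"dr":[0.0, 0.0, -0.3]} 
12 {"delta_pos":[0.0507, 0.0112, 0.0083],"dr":[0.0, 0.0, -0.3]} 
13 {"delta_pos":[0.0507, 0.0115, 0.0083],"dr":[0.0, 0.0, -0.3]} 
14 {"delta_pos":[0.0, -0.0001, 0.0325],"dr":[0.0, 0.0, 0.0]} 
15 {"delta_pos":[0.0, -0.0, 0.0325],"dr":[0.0, 0.0, 0.0]}
```

Request:
jog_arm(
  targets=[
    {"delta_pos": [0.022,0.0106,-0.051],"dr": [0,0,0],"gripper": 0},
    {"delta_pos": [0.022,0.0106,-0.051],"dr": [0,0,0],"gripper": 0},
    {"delta_pos": [0.048,0.011,-0.007],"dr": [0,0,-1.2],"gripper": 0},
    {"delta_pos": [0.048,0.012,-0.007],"dr": [0,0,-1.2],"gripper": 0},
    {"delta_pos": [0.048,0.013,-0.007],"dr": [0,0,-1.2],"gripper": 0},
    {"delta_pos": [0.047,0.014,-0.007],"dr": [0,0,-1.2],"gripper": 0},
    {"delta_pos": [0.047,0.015,-0.007],"dr": [0,0,-1.3],"gripper": 0},
    {"delta_pos": [0.047,0.016,-0.007],"dr": [0,0,-1.3],"gripper": 0},
  ],
)

```text
clock: 13.42
eef_pos: [0.4624, 0.1223, 0.1721]
eef_rot: [0.656, 0.755, 0.0, 0.0]
contact_force: [0.1, 0.0, -3.0]
finger_gap: 0.024
grip_force: 61.6
```

Request:
jog_arm(
  targets=[
    {"delta_pos": [0.051,0.01,0.008],"dr": [0,0,-0.3],"gripper": 0},
    {"delta_pos": [0.051,0.01,0.008],"dr": [0,0,-0.3],"gripper": 0},
    {"delta_pos": [0.051,0.011,0.008],"dr": [0,0,-0.3],"gripper": 0},
    {"delta_pos": [0.051,0.011,0.008],"dr": [0,0,-0.3],"gripper": 0},
    {"delta_pos": [0.051,0.011,0.008],"dr": [0,0,-0.3],"gripper": 0},
    {"delta_pos": [0.051,0.011,0.008],"dr": [0,0,-0.3],"gripper": 0},
    {"delta_pos": [0,0,0],"dr": [0,0,0],"gripper": 0},
    {"delta_pos": [0,0,0],"dr": [0,0,0],"gripper": 0},
  ],
)

```text
clock: 14.42
eef_pos: [0.4784, 0.4326, 0.123]
eef_rot: [0.644, 0.765, -0.001, 0.0]
contact_force: [-0.3, 0.2, -3.1]
finger_gap: 0.0242
grip_force: 61.6
```

```bash
python3 -c "
from h import *
s=manip.get_state();print(s['eef_pos'],s['finger_gap'],s['grip_force'])
plan([(.4765,.432,.05,100,3)])"
```

```text
[0.47840431 0.4326094  0.12301687] 0.024179329548976707 61.55228018760681
0 {"delta_pos":[-0.0001, -0.0006, 0.0243],"dr":[-0.0, 0.0, -0.0]} 
1 {"delta_pos":[-0.0, -0.0007, 0.0244],"dr":[-0.0, 0.0, -0.0]} 
2 {"delta_pos":[-0.0001, -0.0006, 0.0243],"dr":[-0.0, 0.0, -0.0]}
```

Grasped at z=0.0283, so I expect contact at a TCP height of about 0.041.

Request:
jog_arm(
  targets=[
    {"delta_pos": [0,-0.001,0.024],"dr": [0,0,0],"gripper": 0},
    {"delta_pos": [0,-0.001,0.024],"dr": [0,0,0],"gripper": 0},
    {"delta_pos": [0,0,0.024],"dr": [0,0,0],"gripper": 0},
    {"delta_pos": [0,0,0.005],"dr": [0,0,0],"gripper": 0},
    {"delta_pos": [0,0,0.003],"dr": [0,0,0],"gripper": 0},
    {"delta_pos": [0,0,0.001],"dr": [0,0,0],"gripper": 0},
    {"delta_pos": [0,0,0],"dr": [0,0,0],"gripper": 0},
  ],
)

```text
clock: 15.3
eef_pos: [0.4774, 0.433, 0.0434]
eef_rot: [0.644, 0.765, 0.001, 0.0]
contact_force: [0.5, 0.4, -3.2]
finger_gap: 0.024
grip_force: 61.5
```

Request:
jog_arm(
  targets=[
    {"delta_pos": [0,0,0.002],"dr": [0,0,0],"gripper": 0},
    {"delta_pos": [0,0,0.001],"dr": [0,0,0],"gripper": 0},
    {"delta_pos": [0,0,0],"dr": [0,0,0],"gripper": 50},
    {"delta_pos": [0,0,0],"dr": [0,0,0],"gripper": 50},
    {"delta_pos": [0,0,0],"dr": [0,0,0],"gripper": 50},
    {"delta_pos": [0,0,-0.03],"dr": [0,0,0],"gripper": 50},
    {"delta_pos": [0,0,-0.05],"dr": [0,0,0],"gripper": 60},
    {"delta_pos": [0,0,-0.05],"dr": [0,0,0],"gripper": 60},
  ],
)

```text
clock: 16.3
eef_pos: [0.4765, 0.4323, 0.1701]
eef_rot: [0.644, 0.765, -0.001, -0.0]
contact_force: [1.0, -0.1, 0.5]
finger_gap: 0.0514
grip_force: 0.0
```

```bash
python3 - <<'E'
from h import *
f,st=wrist("w9"); print(st["eef_pos"],st["qd"].round(3),st["finger_gap"])
plan([(.47,.12,.18,65,6),(.4885,-.361,.14,-2,9),(.4885,-.361,.12,-2,1)])
E
```

```text
[0.47648418 0.43232219 0.17005495] [ 0.002 -0.383 -0.328 -0.002  0.691  0.001] 0.05144677943165007
0 {"delta_pos":[-0.0515, -0.0106, -0.0006],"dr":[0.1, -0.1, 5.8]} 
1 {"delta_pos":[-0.0523, -0.0054, -0.0004],"dr":[0.1, -0.1, 5.8]} 
2 {"delta_pos":[-0.0526, -0.0, -0.0004],"dr":[0.1, -0.1, 5.8]} 
3 {"delta_pos":[-0.0523, 0.0053, -0.0002],"dr":[0.1, -0.1, 5.8]} 
4 {"delta_pos":[-0.0516, 0.0105, -0.0002],"dr":[0.1, -0.1, 5.8]} 
5 {"delta_pos":[-0.0502, 0.0157, -0.0001],"dr":[0.1, -0.1, 5.8]} 
6 {"delta_pos":[-0.0476, 0.0244, 0.0045],"dr":[-0.0, 0.0, 7.4]} 
7 {"delta_pos":[-0.044, 0.0304, 0.0045],"dr":[-0.0, 0.0, 7.4]} 
8 {"delta_pos":[-0.0397, 0.0358, 0.0045],"dr":[-0.0, 0.0, 7.4]} 
9 {"delta_pos":[-0.0348, 0.0406, 0.0045],"dr":[-0.0, 0.0, 7.4]} 
10 {"delta_pos":[-0.0293, 0.0447, 0.0045],"dr":[-0.0, 0.0, 7.4]} 
11 {"delta_pos":[-0.0233, 0.0481, 0.0045],"dr":[-0.0, 0.0, 7.4]} 
12 {"delta_pos":[-0.0169, 0.0508, 0.0046],"dr":[-0.0, 0.0, 7.4]} 
13 {"delta_pos":[-0.0102, 0.0525, 0.0045],"dr":[-0.0, 0.0, 7.4]} 
14 {"delta_pos":[-0.0034, 0.0533, 0.0045],"dr":[-0.0, 0.0, 7.4]} 
15 {"delta_pos":[0.0001, 0.0, 0.02],"dr":[0.1, 0.1, 0.4]}
```

View pics/w9.png

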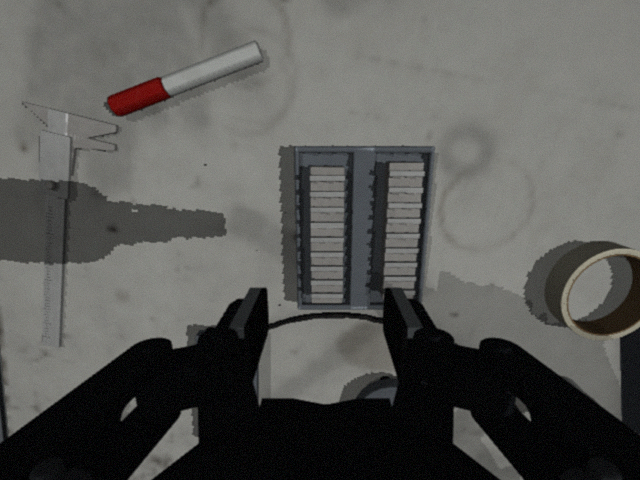

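Both plates lie in their own bays (310–348 and 387–420). Next is insert A.

Request:
jog_arm(
  targets=[
    {"delta_pos": [-0.052,-0.011,-0.001],"dr": [0,0,5.8],"gripper": 60},
    {"delta_pos": [-0.052,-0.005,0],"dr": [0,0,5.8],"gripper": 60},
    {"delta_pos": [-0.053,0,0],"dr": [0,0,5.8],"gripper": 60},
    {"delta_pos": [-0.052,0.005,0],"dr": [0,0,5.8],"gripper": 70},
    {"delta_pos": [-0.052,0.011,0],"dr": [0,0,5.8],"gripper": 80},
    {"delta_pos": [-0.05,0.016,0],"dr": [0,0,5.8],"gripper": 80},
    {"delta_pos": [-0.048,0.024,0.0045],"dr": [0,0,7.4],"gripper": 80},
    {"delta_pos": [-0.044,0.03,0.0045],"dr": [0,0,7.4],"gripper": 80},
  ],
)

```text
clock: 17.35
eef_pos: [0.4706, 0.008, 0.1615]
eef_rot: [0.906, 0.423, 0.001, 0.0]
contact_force: [1.1, 0.4, 0.6]
finger_gap: 0.0682
grip_force: 0.0
```

Request:
jog_arm(
  targets=[
    {"delta_pos": [-0.04,0.036,0.0045],"dr": [0,0,7.4],"gripper": 80},
    {"delta_pos": [-0.035,0.041,0.0045],"dr": [0,0,7.4],"gripper": 80},
    {"delta_pos": [-0.029,0.045,0.0045],"dr": [0,0,7.4],"gripper": 80},
    {"delta_pos": [-0.023,0.048,0.0045],"dr": [0,0,7.4],"gripper": 80},
    {"delta_pos": [-0.017,0.051,0.0045],"dr": [0,0,7.4],"gripper": 80},
    {"delta_pos": [-0.01,0.0525,0.0045],"dr": [0,0,7.4],"gripper": 80},
    {"delta_pos": [-0.003,0.053,0.0045],"dr": [0,0,7.4],"gripper": 80},
    {"delta_pos": [0,0,0],"dr": [0,0,0],"gripper": 80},
  ],
)

```text
clock: 18.35
eef_pos: [0.4861, -0.3684, 0.1294]
eef_rot: [1.0, -0.016, 0.0, 0.001]
contact_force: [0.4, 0.8, -0.4]
finger_gap: 0.0683
grip_force: 0.0
```

```bash
python3 - <<'E'
from h import *
np.set_printoptions(precision=4,suppress=True)
f,st=wrist("w10"); print(st["eef_pos"],st["eef_rot"],st["qd"].round(2),st["finger_gap"])
for d in spotter.cut_out(f,"insert_1"): print(d["p"],d["extent"])
cv2.imwrite("pics/w10c.png",f["color"][:,:,::-1])
for x in [(.4885,-.361,.047),(.4885,-.361,0)]: print(proj(f,x,st))
plan([(.4885,-.361,.1,-2,2),(.4885,-.361,.034,-2,2)])
E
```

```text
[ 0.4861 -0.3684  0.1294] [ 0.9999 -0.0159  0.0003  0.0006] [ 0.05 -0.03  0.05  0.03  0.03 -0.02] 0.06832197806620278
0.77 [306.5, 346.6, 355.4, 403.2]
0.66 [293.6, 210.2, 335.5, 285.5]
[313.8618 254.9137]
[315.6708 236.114 ]
0 {"delta_pos":[0.0013, -0.002, 0.0146],"dr":[-0.0, 0.0, 0.2]} 
1 {"delta_pos":[0.0013, -0.002, 0.0146],"dr":[-0.0, 0.0, 0.2]} 
2 {"delta_pos":[0.0, 0.0, 0.033],"dr":[-0.0, 0.0, -0.0]} 
3 {"delta_pos":[0.0, 0.0001, 0.033],"dr":[-0.0, 0.0, -0.0]}
```

View pics/w10c.png

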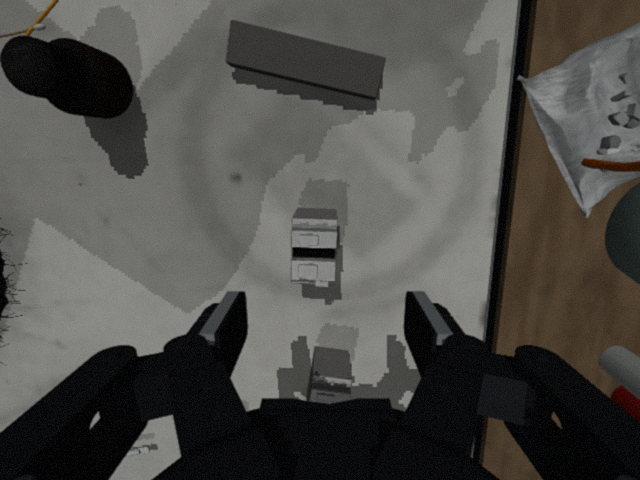

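The view shows the insert's top centred at (314,256), where my estimate predicts (314,255). The stone is well clear at (305,65). I'll descend and grip.

Request:
jog_arm(
  targets=[
    {"delta_pos": [0.0025,-0.004,0.029],"dr": [0,0,0.4],"gripper": 80},
    {"delta_pos": [0,-0.001,0.033],"dr": [0,0,0],"gripper": 80},
    {"delta_pos": [0,0,0.033],"dr": [0,0,0],"gripper": 60},
    {"delta_pos": [0,0,0],"dr": [0,0,0],"gripper": 20},
    {"delta_pos": [0,0,0],"dr": [0,0,0],"gripper": 0},
    {"delta_pos": [0,0,0],"dr": [0,0,0],"gripper": 0},
    {"delta_pos": [0,0,0],"dr": [0,0,0],"gripper": 0},
  ],
  newtons=70,
)

```text
clock: 19.32
eef_pos: [0.4894, -0.3602, 0.0358]
eef_rot: [1.0, -0.017, 0.001, 0.0]
contact_force: [-1.5, 0.9, -3.9]
finger_gap: 0.028
grip_force: 72.2
```

```bash
python3 - <<'E'
from h import *
s=manip.get_state();print(s['eef_pos'],s['finger_gap'],s['grip_force'])
plan([(.49,-.32,.14,3,2),(.47,.1,.17,60,8),(.410,.2865,.14,97,5)])
E
```

```text
[ 0.48943723 -0.36015145  0.03584838] 0.028044709960853533 72.20906138420105
0 {"delta_pos":[-0.0003, -0.02, -0.0521],"dr":[0.0, -0.0, -2.5]} 
1 {"delta_pos":[0.0005, -0.0201, -0.0521],"dr":[0.0, -0.0, -2.5]} 
2 {"delta_pos":[0.0003, -0.0525, -0.0038],"dr":[0.0, -0.0, -7.1]} 
3 {"delta_pos":[0.0068, -0.0522, -0.0038],"dr":[0.0, -0.0, -7.1]} 
4 {"delta_pos":[0.0131, -0.0508, -0.0038],"dr":[0.0, -0.0, -7.1]} 
5 {"delta_pos":[0.0194, -0.0489, -0.0038],"dr":[0.0, -0.0, -7.1]} 
6 {"delta_pos":[0.0252, -0.0461, -0.0038],"dr":[0.0, -0.0, -7.1]} 
7 {"delta_pos":[0.0308, -0.0426, -0.0038],"dr":[0.0, -0.0, -7.1]} 
8 {"delta_pos":[0.0358, -0.0385, -0.0038],"dr":[0.0, -0.0, -7.1]} 
9 {"delta_pos":[0.0402, -0.0338, -0.0038],"dr":[0.0, -0.0, -7.1]} 
10 {"delta_pos":[0.0262, -0.0291, 0.006],"dr":[0.0, 0.0, -7.4]} 
11 {"delta_pos":[0.0298, -0.0255, 0.0059],"dr":[0.0, 0.0, -7.4]} 
12 {"delta_pos":[0.0328, -0.0215, 0.006],"dr":[0.0, 0.0, -7.4]} 
13 {"delta_pos":[0.0352, -0.017, 0.0059],"dr":[0.0, 0.0, -7.4]} 
14 {"delta_pos":[0.0372, -0.0124, 0.006],"dr":[0.0, 0.0, -7.4]}
```

Request:
jog_arm(
  targets=[
    {"delta_pos": [0,-0.02,-0.052],"dr": [0,0,-2.5],"gripper": 0},
    {"delta_pos": [0,-0.02,-0.052],"dr": [0,0,-2.5],"gripper": 0},
    {"delta_pos": [0,-0.0525,-0.004],"dr": [0,0,-7.1],"gripper": 0},
    {"delta_pos": [0.007,-0.052,-0.004],"dr": [0,0,-7.1],"gripper": 0},
    {"delta_pos": [0.013,-0.051,-0.004],"dr": [0,0,-7.1],"gripper": 0},
    {"delta_pos": [0.019,-0.049,-0.004],"dr": [0,0,-7.1],"gripper": 0},
    {"delta_pos": [0.025,-0.046,-0.004],"dr": [0,0,-7.1],"gripper": 0},
    {"delta_pos": [0.031,-0.043,-0.004],"dr": [0,0,-7.1],"gripper": 0},
  ],
)

```text
clock: 20.32
eef_pos: [0.4735, -0.0033, 0.1637]
eef_rot: [0.921, 0.389, 0.001, 0.0]
contact_force: [0.8, 0.7, -3.0]
finger_gap: 0.0281
grip_force: 72.5
```

Request:
jog_arm(
  targets=[
    {"delta_pos": [0.036,-0.0385,-0.004],"dr": [0,0,-7.1],"gripper": 0},
    {"delta_pos": [0.04,-0.034,-0.004],"dr": [0,0,-7.1],"gripper": 0},
    {"delta_pos": [0.026,-0.029,0.006],"dr": [0,0,-7.4],"gripper": 0},
    {"delta_pos": [0.03,-0.0255,0.006],"dr": [0,0,-7.4],"gripper": 0},
    {"delta_pos": [0.033,-0.0215,0.006],"dr": [0,0,-7.4],"gripper": 0},
    {"delta_pos": [0.035,-0.017,0.006],"dr": [0,0,-7.4],"gripper": 0},
    {"delta_pos": [0.037,-0.0125,0.006],"dr": [0,0,-7.4],"gripper": 0},
    {"delta_pos": [0,0,0],"dr": [0,0,0],"gripper": 0},
  ],
)

```text
clock: 21.32
eef_pos: [0.4075, 0.2884, 0.1408]
eef_rot: [0.662, 0.749, 0.0, -0.0]
contact_force: [1.2, -1.0, -3.4]
finger_gap: 0.0283
grip_force: 72.4
```

```bash
python3 - <<'E'
from h import *
f,st=wrist("w11"); print(st["eef_pos"],st["qd"].round(2),st["finger_gap"])
plan([(.410,.2865,.1,97,2),(.410,.2865,.054,97,2)])
E
```

```text
[0.4074906  0.28841881 0.14084287] [-0.04 -0.01  0.01 -0.03  0.01  0.01] 0.028299240362863198
0 {"delta_pos":[-0.0005, 0.001, 0.0205],"dr":[0.0, 0.0, -0.0]} 
1 {"delta_pos":[-0.0005, 0.0009, 0.0205],"dr":[0.0, 0.0, -0.0]} 
2 {"delta_pos":[0.0, 0.0, 0.023],"dr":[0.0, 0.0, -0.0]} 
3 {"delta_pos":[0.0, 0.0, 0.023],"dr":[0.0, 0.0, -0.0]}
```

Request:
jog_arm(
  targets=[
    {"delta_pos": [-0.001,0.002,0.041],"dr": [0,0,0],"gripper": 0},
    {"delta_pos": [0,0,0.03],"dr": [0,0,0],"gripper": 0},
    {"delta_pos": [0,0,0.008],"dr": [0,0,0],"gripper": 0},
    {"delta_pos": [0,0,0.004],"dr": [0,0,0],"gripper": 0},
    {"delta_pos": [0,0,0.003],"dr": [0,0,0],"gripper": 0},
    {"delta_pos": [0,0,0],"dr": [0,0,0],"gripper": 0},
  ],
)

```text
clock: 22.12
eef_pos: [0.4114, 0.2861, 0.0557]
eef_rot: [0.664, 0.748, 0.001, 0.0]
contact_force: [1.4, -0.7, -3.5]
finger_gap: 0.0281
grip_force: 72.3
```

Request:
jog_arm(
  targets=[
    {"delta_pos": [0,0,0.003],"dr": [0,0,0],"gripper": 0},
    {"delta_pos": [0,0,0.002],"dr": [0,0,0],"gripper": 0},
    {"delta_pos": [0,0,0],"dr": [0,0,0],"gripper": 0},
  ],
)

```text
clock: 22.5
eef_pos: [0.4104, 0.2857, 0.0496]
eef_rot: [0.664, 0.748, -0.0, -0.0]
contact_force: [-0.6, 0.6, -4.0]
finger_gap: 0.0281
grip_force: 72.3
```

Request:
jog_arm(
  targets=[
    {"delta_pos": [0,0,0.002],"dr": [0,0,0],"gripper": 0},
    {"delta_pos": [0,0,0],"dr": [0,0,0],"gripper": 0},
  ],
)

```text
clock: 22.75
eef_pos: [0.4105, 0.2857, 0.0476]
eef_rot: [0.664, 0.748, -0.0, -0.0]
contact_force: [-0.3, -0.2, -4.0]
finger_gap: 0.0282
grip_force: 72.3
```

Request:
jog_arm(
  targets=[
    {"delta_pos": [0,0,0.002],"dr": [0,0,0],"gripper": 0},
    {"delta_pos": [0,0,0],"dr": [0,0,0],"gripper": 0},
  ],
)

```text
clock: 23.0
eef_pos: [0.4108, 0.286, 0.0465]
eef_rot: [0.664, 0.748, 0.0, -0.0]
contact_force: [-2.8, -1.4, 3.7]
finger_gap: 0.0279
grip_force: 73.2
```

Request:
jog_arm(
  targets=[
    {"delta_pos": [0,0,0],"dr": [0,0,0],"gripper": 60},
    {"delta_pos": [0,0,0],"dr": [0,0,0],"gripper": 60},
    {"delta_pos": [0,0,0],"dr": [0,0,0],"gripper": 60},
    {"delta_pos": [0,0,-0.03],"dr": [0,0,0],"gripper": 60},
    {"delta_pos": [0,0,-0.045],"dr": [0,0,0],"gripper": 60},
    {"delta_pos": [0,0,-0.045],"dr": [0,0,0],"gripper": 60},
    {"delta_pos": [0,0,0],"dr": [0,0,0],"gripper": 60},
  ],
)

```text
clock: 23.88
eef_pos: [0.4136, 0.2877, 0.1705]
eef_rot: [0.664, 0.748, 0.005, 0.001]
contact_force: [-0.3, -0.1, -0.2]
finger_gap: 0.0511
grip_force: 0.0
```

```bash
python3 - <<'E'
from h import *
f,st=wrist("w12"); print(st["eef_pos"],st["qd"].round(2),st["finger_gap"])
for n in ["insert_1","insert_tray"]:
    for d in spotter.cut_out(f,n): print(n,d["p"],d["extent"])
print(proj(f,(.4108,.286,.06),st),proj(f,(.4108,.286,.013),st))
plan([(.46,.1,.17,60,5),(.371,-.3665,.13,-9,9)])
E
```

```text
[0.41364218 0.28768235 0.17052377] [ 0.    0.04  0.06 -0.   -0.02 -0.  ] 0.051105281092184165
insert_1 0.88 [300.5, 204.1, 337.6, 273.1]
insert_tray 0.93 [282.7, 191.0, 352.3, 339.1]
[319.69554388 248.3994797 ] [320.04229415 232.49606491]
0 {"delta_pos":[-0.038, 0.0055, -0.001],"dr":[-0.0, 0.0, 7.4]} 
1 {"delta_pos":[-0.037, 0.0104, -0.001],"dr":[-0.0, 0.0, 7.4]} 
2 {"delta_pos":[-0.0353, 0.015, -0.001],"dr":[-0.0, 0.0, 7.4]} 
3 {"delta_pos":[-0.0331, 0.0195, -0.001],"dr":[-0.0, 0.0, 7.4]} 
4 {"delta_pos":[-0.0304, 0.0235, -0.001],"dr":[-0.0, 0.0, 7.4]} 
5 {"delta_pos":[-0.0498, 0.0175, 0.0045],"dr":[0.0, 0.0, 7.6]} 
6 {"delta_pos":[-0.047, 0.024, 0.0045],"dr":[0.0, 0.0, 7.6]} 
7 {"delta_pos":[-0.0434, 0.0299, 0.0045],"dr":[0.0, 0.0, 7.6]} 
8 {"delta_pos":[-0.0391, 0.0354, 0.0045],"dr":[0.0, 0.0, 7.6]} 
9 {"delta_pos":[-0.0341, 0.0403, 0.0045],"dr":[0.0, 0.0, 7.6]} 
10 {"delta_pos":[-0.0284, 0.0445, 0.0045],"dr":[0.0, 0.0, 7.6]} 
11 {"delta_pos":[-0.0223, 0.0478, 0.0044],"dr":[0.0, 0.0, 7.6]} 
12 {"delta_pos":[-0.0158, 0.0503, 0.0045],"dr":[0.0, 0.0, 7.6]} 
13 {"delta_pos":[-0.009, 0.052, 0.0045],"dr":[0.0, 0.0, 7.6]}
```

Request:
jog_arm(
  targets=[
    {"delta_pos": [-0.038,0.0055,0],"dr": [0,0,7.4],"gripper": 60},
    {"delta_pos": [-0.037,0.0105,0],"dr": [0,0,7.4],"gripper": 60},
    {"delta_pos": [-0.035,0.015,0],"dr": [0,0,7.4],"gripper": 60},
    {"delta_pos": [-0.033,0.0195,0],"dr": [0,0,7.4],"gripper": 80},
    {"delta_pos": [-0.03,0.0235,0],"dr": [0,0,7.4],"gripper": 80},
    {"delta_pos": [-0.05,0.0175,0.0045],"dr": [0,0,7.6],"gripper": 80},
    {"delta_pos": [-0.047,0.024,0.0045],"dr": [0,0,7.6],"gripper": 80},
    {"delta_pos": [-0.043,0.03,0.0045],"dr": [0,0,7.6],"gripper": 80},
  ],
)

```text
clock: 25.02
eef_pos: [0.4295, -0.0555, 0.1501]
eef_rot: [0.949, 0.316, -0.002, -0.001]
contact_force: [0.8, -0.1, -0.2]
finger_gap: 0.0684
grip_force: 0.0
```

Request:
jog_arm(
  targets=[
    {"delta_pos": [-0.039,0.0355,0.0045],"dr": [0,0,7.6],"gripper": 80},
    {"delta_pos": [-0.034,0.04,0.0045],"dr": [0,0,7.6],"gripper": 80},
    {"delta_pos": [-0.0285,0.0445,0.0045],"dr": [0,0,7.6],"gripper": 80},
    {"delta_pos": [-0.022,0.048,0.0045],"dr": [0,0,7.6],"gripper": 80},
    {"delta_pos": [-0.016,0.05,0.0045],"dr": [0,0,7.6],"gripper": 80},
    {"delta_pos": [-0.009,0.052,0.0045],"dr": [0,0,7.6],"gripper": 80},
    {"delta_pos": [0,0,0],"dr": [0,0,0],"gripper": 80},
    {"delta_pos": [0,0,0],"dr": [0,0,0],"gripper": 80},
  ],
)

```text
clock: 26.02
eef_pos: [0.3712, -0.3636, 0.1233]
eef_rot: [0.997, -0.075, -0.001, -0.002]
contact_force: [-0.4, 1.0, -0.5]
finger_gap: 0.0684
grip_force: 0.0
```

```bash
python3 - <<'E'
from h import *
np.set_printoptions(precision=4,suppress=True)
f,st=wrist("w13"); print(st["eef_pos"],st["eef_rot"],st["finger_gap"])
for d in spotter.cut_out(f,"insert_1"):
    c=max(cv2.findContours(d["region"].astype(np.uint8),0,2)[0],key=cv2.contourArea)
    w=np.array([plane(f,p[0],.047,st)[:2] for p in c]); r=cv2.minAreaRect((w*1e4).astype(np.float32))
    print(d["p"],d["extent"],np.array(r[0])/1e4,np.array(r[1])/1e4,r[2])
# predicted box projection
a=np.radians(-9);U=np.array([np.cos(a),np.sin(a)]);V=np.array([-U[1],U[0]]);c=np.array([.371,-.3665])
q=[proj(f,[*(c+sx*.022*U+sy*.015*V),z],st) for sx in(-1,1) for sy in(-1,1) for z in(0,.047)];print(np.min(q,0),np.max(q,0))
plan([(.371,-.3665,.1,-9,1),(.371,-.3665,.034,-9,2)])
E
```

```text
[ 0.3712 -0.3636  0.1233] [ 0.9972 -0.0748 -0.0014 -0.0016] 0.06841706132074861
0.67 [307.6, 213.4, 356.6, 295.9] [ 0.3745 -0.3673] [0.0287 0.0523] 80.61415100097656
[306.2787 210.8409] [356.2883 293.3226]
0 {"delta_pos":[-0.0004, 0.0034, 0.0241],"dr":[-0.1, 0.1, 0.5]} 
1 {"delta_pos":[0.0, 0.0, 0.033],"dr":[-0.0, 0.0, 0.0]} 
2 {"delta_pos":[0.0001, 0.0, 0.033],"dr":[-0.0, 0.0, 0.0]}
```

The projected box agrees with the detection to 3 px (yaw about -9.4°). I'll grip it.

Request:
jog_arm(
  targets=[
    {"delta_pos": [-0.001,0.0035,0.024],"dr": [0,0,0.7],"gripper": 80},
    {"delta_pos": [0,0,0.033],"dr": [0,0,0],"gripper": 80},
    {"delta_pos": [0,0,0.033],"dr": [0,0,0],"gripper": 60},
    {"delta_pos": [0,0,0],"dr": [0,0,0],"gripper": 20},
    {"delta_pos": [0,0,0],"dr": [0,0,0],"gripper": 0},
    {"delta_pos": [0,0,0],"dr": [0,0,0],"gripper": 0},
    {"delta_pos": [0,0,0],"dr": [0,0,0],"gripper": 0},
  ],
  newtons=70,
)

```text
clock: 27.0
eef_pos: [0.3711, -0.3684, 0.036]
eef_rot: [0.997, -0.081, 0.0, 0.0]
contact_force: [0.5, -1.1, -5.1]
finger_gap: 0.0281
grip_force: 72.7
```

```bash
python3 - <<'E'
from h import *
s=manip.get_state();print(s['eef_pos'],s['finger_gap'],s['grip_force'])
plan([(.38,-.34,.14,-4,2),(.45,.05,.18,60,8),(.4165,.2225,.16,97,5)])
E
```

```text
[ 0.37110354 -0.36836638  0.03603338] 0.02814125460178378 72.69517064094543
0 {"delta_pos":[0.0022, -0.0147, -0.052],"dr":[0.0, -0.0, -2.6]} 
1 {"delta_pos":[0.0028, -0.0145, -0.052],"dr":[0.0, -0.0, -2.6]} 
2 {"delta_pos":[0.0053, -0.0493, -0.005],"dr":[0.0, -0.0, -8.0]} 
3 {"delta_pos":[0.012, -0.048, -0.0051],"dr":[0.0, -0.0, -8.0]} 
4 {"delta_pos":[0.0187, -0.0459, -0.005],"dr":[0.0, -0.0, -8.0]} 
5 {"delta_pos":[0.0248, -0.0428, -0.005],"dr":[0.0, -0.0, -8.0]} 
6 {"delta_pos":[0.0306, -0.039, -0.0051],"dr":[0.0, -0.0, -8.0]} 
7 {"delta_pos":[0.0357, -0.0343, -0.005],"dr":[0.0, -0.0, -8.0]} 
8 {"delta_pos":[0.0401, -0.0291, -0.005],"dr":[0.0, -0.0, -8.0]} 
9 {"delta_pos":[0.0438, -0.0231, -0.005],"dr":[0.0, -0.0, -8.0]} 
10 {"delta_pos":[0.0265, -0.0231, 0.004],"dr":[0.0, 0.0, -7.4]} 
11 {"delta_pos":[0.0293, -0.0195, 0.0039],"dr":[0.0, 0.0, -7.4]} 
12 {"delta_pos":[0.0315, -0.0156, 0.004],"dr":[0.0, 0.0, -7.4]} 
13 {"delta_pos":[0.0332, -0.0113, 0.0039],"dr":[0.0, 0.0, -7.4]} 
14 {"delta_pos":[0.0345, -0.007, 0.004],"dr":[0.0, 0.0, -7.4]}
```

Request:
jog_arm(
  targets=[
    {"delta_pos": [0.002,-0.0145,-0.052],"dr": [0,0,-2.6],"gripper": 0},
    {"delta_pos": [0.003,-0.0145,-0.052],"dr": [0,0,-2.6],"gripper": 0},
    {"delta_pos": [0.005,-0.049,-0.005],"dr": [0,0,-8],"gripper": 0},
    {"delta_pos": [0.012,-0.048,-0.005],"dr": [0,0,-8],"gripper": 0},
    {"delta_pos": [0.019,-0.046,-0.005],"dr": [0,0,-8],"gripper": 0},
    {"delta_pos": [0.025,-0.043,-0.005],"dr": [0,0,-8],"gripper": 0},
    {"delta_pos": [0.0305,-0.039,-0.005],"dr": [0,0,-8],"gripper": 0},
    {"delta_pos": [0.036,-0.0345,-0.005],"dr": [0,0,-8],"gripper": 0},
  ],
)

```text
clock: 28.0
eef_pos: [0.4324, -0.0457, 0.1699]
eef_rot: [0.927, 0.376, 0.001, 0.0]
contact_force: [2.0, -0.2, -3.9]
finger_gap: 0.0278
grip_force: 72.9
```

Request:
jog_arm(
  targets=[
    {"delta_pos": [0.04,-0.029,-0.005],"dr": [0,0,-8],"gripper": 0},
    {"delta_pos": [0.044,-0.023,-0.005],"dr": [0,0,-8],"gripper": 0},
    {"delta_pos": [0.0265,-0.023,0.004],"dr": [0,0,-7.4],"gripper": 0},
    {"delta_pos": [0.029,-0.0195,0.004],"dr": [0,0,-7.4],"gripper": 0},
    {"delta_pos": [0.0315,-0.0155,0.004],"dr": [0,0,-7.4],"gripper": 0},
    {"delta_pos": [0.033,-0.0115,0.004],"dr": [0,0,-7.4],"gripper": 0},
    {"delta_pos": [0.0345,-0.007,0.004],"dr": [0,0,-7.4],"gripper": 0},
    {"delta_pos": [0,0,0],"dr": [0,0,0],"gripper": 0},
  ],
)

```text
clock: 29.0
eef_pos: [0.4157, 0.2239, 0.1593]
eef_rot: [0.662, 0.75, 0.0, -0.0]
contact_force: [0.3, -0.2, -4.5]
finger_gap: 0.0282
grip_force: 72.8
```

```bash
python3 - <<'E'
from h import *
f,st=wrist("w14"); print(st["eef_pos"],st["qd"].round(2),st["finger_gap"])
for d in spotter.cut_out(f,"insert_1"): print(d["p"],d["extent"])
plan([(.4165,.2222,.09,97,2),(.4165,.2222,.059,97,1)])
E
```

```text
[0.41572452 0.22394654 0.15930431] [-0.04 -0.01  0.01 -0.03  0.01  0.02] 0.028216867042194133
0.98 [308.7, 120.1, 352.5, 191.7]
0.55 [284.5, 246.4, 368.6, 385.7]
0 {"delta_pos":[0.0, 0.0002, 0.0347],"dr":[-0.0, 0.0, -0.0]} 
1 {"delta_pos":[0.0, 0.0001, 0.0347],"dr":[-0.0, 0.0, -0.0]} 
2 {"delta_pos":[0.0001, 0.0, 0.031],"dr":[-0.0, 0.0, -0.1]}
```

Request:
jog_arm(
  targets=[
    {"delta_pos": [0,0,0.035],"dr": [0,0,0],"gripper": 0},
    {"delta_pos": [0,0,0.035],"dr": [0,0,0],"gripper": 0},
    {"delta_pos": [0,0,0.026],"dr": [0,0,0],"gripper": 0},
    {"delta_pos": [0,0,0.005],"dr": [0,0,0],"gripper": 0},
    {"delta_pos": [0,0,0.003],"dr": [0,0,0],"gripper": 0},
    {"delta_pos": [0,0,0],"dr": [0,0,0],"gripper": 0},
  ],
)

```text
clock: 29.85
eef_pos: [0.4177, 0.2225, 0.0565]
eef_rot: [0.663, 0.748, 0.001, 0.0]
contact_force: [1.0, -0.0, -4.6]
finger_gap: 0.0279
grip_force: 72.7
```

Request:
jog_arm(
  targets=[
    {"delta_pos": [0,0,0.003],"dr": [0,0,0],"gripper": 0},
    {"delta_pos": [0,0,0.002],"dr": [0,0,0],"gripper": 0},
    {"delta_pos": [0,0,0],"dr": [0,0,0],"gripper": 0},
  ],
)

```text
clock: 30.22
eef_pos: [0.4164, 0.2223, 0.0503]
eef_rot: [0.663, 0.749, -0.0, -0.0]
contact_force: [0.6, 0.4, -5.4]
finger_gap: 0.0277
grip_force: 72.8
```

Request:
jog_arm(
  targets=[
    {"delta_pos": [0,0,0.002],"dr": [0,0,0],"gripper": 0},
    {"delta_pos": [0,0,0.0015],"dr": [0,0,0],"gripper": 0},
    {"delta_pos": [0,0,0],"dr": [0,0,0],"gripper": 0},
  ],
)

```text
clock: 30.6
eef_pos: [0.4165, 0.2223, 0.0471]
eef_rot: [0.663, 0.749, -0.0, -0.0]
contact_force: [-1.6, 0.3, 0.2]
finger_gap: 0.0284
grip_force: 73.4
```

Request:
jog_arm(
  targets=[
    {"delta_pos": [0,0,0],"dr": [0,0,0],"gripper": 60},
    {"delta_pos": [0,0,0],"dr": [0,0,0],"gripper": 60},
    {"delta_pos": [0,0,0],"dr": [0,0,0],"gripper": 60},
    {"delta_pos": [0,0,-0.03],"dr": [0,0,0],"gripper": 60},
    {"delta_pos": [0,0,-0.05],"dr": [0,0,0],"gripper": 60},
    {"delta_pos": [0,0,-0.06],"dr": [0,0,0],"gripper": 60},
    {"delta_pos": [0,0,0],"dr": [0,0,0],"gripper": 60},
  ],
)

```text
clock: 31.48
eef_pos: [0.4206, 0.2241, 0.1931]
eef_rot: [0.663, 0.748, 0.006, 0.003]
contact_force: [-0.0, 0.6, 0.2]
finger_gap: 0.0509
grip_force: 0.0
```

```bash
python3 - <<'E'
from h import *
f,st=wrist("w15"); print(st["eef_pos"],st["qd"].round(2),st["finger_gap"])
for d in spotter.cut_out(f,"insert_1"): print(d["p"],d["extent"])
plan([(.598,-.221,.18,80,9)])
E
```

```text
[0.42061736 0.22414628 0.19309408] [-0.    0.05  0.08  0.   -0.03  0.  ] 0.05089769083143486
0.93 [300.9, 203.8, 342.2, 263.5]
0.57 [301.8, 124.8, 338.6, 185.7]
0 {"delta_pos":[-0.0513, 0.014, 0.0009],"dr":[0.0, -0.0, 1.9]} 
1 {"delta_pos":[-0.0509, 0.0157, 0.0008],"dr":[0.0, -0.0, 1.9]} 
2 {"delta_pos":[-0.0503, 0.0174, 0.0009],"dr":[0.0, -0.0, 1.9]} 
3 {"delta_pos":[-0.0497, 0.019, 0.0008],"dr":[0.0, -0.0, 1.9]} 
4 {"delta_pos":[-0.049, 0.0207, 0.0009],"dr":[0.0, -0.0, 1.9]} 
5 {"delta_pos":[-0.0484, 0.0223, 0.0009],"dr":[0.0, -0.0, 1.9]} 
6 {"delta_pos":[-0.0475, 0.0239, 0.0008],"dr":[0.0, -0.0, 1.9]} 
7 {"delta_pos":[-0.0468, 0.0254, 0.0009],"dr":[0.0, -0.0, 1.9]} 
8 {"delta_pos":[-0.0459, 0.027, 0.0008],"dr":[0.0, -0.0, 1.9]}
```

Request:
jog_arm(
  targets=[
    {"delta_pos": [-0.051,0.014,0.001],"dr": [0,0,1.9],"gripper": 60},
    {"delta_pos": [-0.051,0.016,0.001],"dr": [0,0,1.9],"gripper": 80},
    {"delta_pos": [-0.05,0.0175,0.001],"dr": [0,0,1.9],"gripper": 100},
    {"delta_pos": [-0.05,0.019,0.001],"dr": [0,0,1.9],"gripper": 100},
    {"delta_pos": [-0.049,0.0205,0.001],"dr": [0,0,1.9],"gripper": 100},
    {"delta_pos": [-0.0485,0.022,0.001],"dr": [0,0,1.9],"gripper": 100},
    {"delta_pos": [-0.0475,0.024,0.001],"dr": [0,0,1.9],"gripper": 100},
    {"delta_pos": [-0.047,0.0255,0.001],"dr": [0,0,1.9],"gripper": 100},
  ],
)

```text
clock: 32.58
eef_pos: [0.5762, -0.1733, 0.1759]
eef_rot: [0.757, 0.654, -0.001, -0.002]
contact_force: [0.5, 0.3, 0.3]
finger_gap: 0.0857
grip_force: 0.0
```

Request:
jog_arm(
  targets=[
    {"delta_pos": [-0.046,0.027,0.001],"dr": [0,0,1.9],"gripper": 100},
    {"delta_pos": [0,0,0],"dr": [0,0,0],"gripper": 100},
    {"delta_pos": [0,0,0],"dr": [0,0,0],"gripper": 100},
  ],
)

```text
clock: 32.95
eef_pos: [0.5959, -0.2208, 0.1753]
eef_rot: [0.767, 0.641, -0.001, -0.002]
contact_force: [-0.5, 0.2, 0.1]
finger_gap: 0.0855
grip_force: 0.0
```

```bash
python3 - <<'E'
from h import *
np.set_printoptions(precision=4,suppress=True)
f,st=wrist("w16"); print(st["eef_pos"],st["finger_gap"])
for d in spotter.cut_out(f,"oil_bottle"): print(d["p"],d["extent"])
# silhouette model fit: base cylinder r=.021 to z~.035, cap r~.011 at .069
from scipy.optimize import minimize
d=spotter.cut_out(f,"oil_bottle")[0]; E=np.array(d["extent"])
th=np.linspace(0,2*np.pi,40)
def ext(c):
    q=np.array([proj(f,[c[0]+.021*np.cos(t),c[1]+.021*np.sin(t),z],st) for t in th for z in(0,.03)]+[proj(f,[c[0]+.01*np.cos(t),c[1]+.01*np.sin(t),.069],st) for t in th])
    return np.r_[q.min(0),q.max(0)]
r=minimize(lambda c:((ext(c)-E)**2).sum(),[.598,-.221],method="Nelder-Mead",options=dict(xatol=1e-4,initial_simplex=[[.598,-.221],[.608,-.221],[.598,-.211]]))
print(r.x,r.fun,ext(r.x),ext([.598,-.221]))
plan([(*r.x,.1,80,2),(*r.x,.034,80,2)])
E
```

```text
[ 0.5959 -0.2208  0.1753] 0.08554304634536648
0.84 [305.3, 202.6, 356.0, 264.4]
[ 0.5992 -0.2228] 3.9255968573828453 [304.8221 204.0272 356.4826 263.2052] [302.8814 202.2592 354.6208 261.1194]
0 {"delta_pos":[-0.0012, 0.0016, 0.0385],"dr":[-0.0, -0.0, -0.0]} 
1 {"delta_pos":[-0.0012, 0.0017, 0.0384],"dr":[-0.0, -0.0, -0.0]} 
2 {"delta_pos":[0.0, 0.0, 0.033],"dr":[-0.0, -0.0, -0.0]} 
3 {"delta_pos":[0.0, 0.0001, 0.033],"dr":[-0.0, -0.0, -0.0]}
```

Request:
jog_arm(
  targets=[
    {"delta_pos": [-0.0025,0.0035,0.042],"dr": [0,0,0],"gripper": 100},
    {"delta_pos": [0,0,0.035],"dr": [0,0,0],"gripper": 100},
    {"delta_pos": [0,0,0.035],"dr": [0,0,0],"gripper": 100},
    {"delta_pos": [0,0,0.029],"dr": [0,0,0],"gripper": 60},
    {"delta_pos": [0,0,0],"dr": [0,0,0],"gripper": 40},
    {"delta_pos": [0,0,0],"dr": [0,0,0],"gripper": 20},
    {"delta_pos": [0,0,0],"dr": [0,0,0],"gripper": 20},
    {"delta_pos": [0,0,0],"dr": [0,0,0],"gripper": 20},
  ],
  newtons=40,
)

```text
clock: 34.1
eef_pos: [0.6013, -0.2249, 0.0383]
eef_rot: [0.767, 0.642, 0.001, 0.001]
contact_force: [1.0, -0.5, -1.2]
finger_gap: 0.0412
grip_force: 40.7
```

```bash
python3 - <<'E'
from h import *
s=manip.get_state();print(s['eef_pos'],s['finger_gap'],s['grip_force'])
plan([(.6,-.2,.13,82,2),(.570,.2625,.15,97,9)])
E
```

```text
[ 0.60128877 -0.22486048  0.03826384] 0.04120469384485584 40.6988400220871
0 {"delta_pos":[0.0121, -0.0027, -0.0459],"dr":[0.1, 0.0, -1.1]} 
1 {"delta_pos":[0.0121, -0.0026, -0.0459],"dr":[0.1, 0.0, -1.1]} 
2 {"delta_pos":[0.0504, -0.0104, -0.0022],"dr":[-0.0, 0.0, -1.7]} 
3 {"delta_pos":[0.0508, -0.0089, -0.0023],"dr":[-0.0, 0.0, -1.7]} 
4 {"delta_pos":[0.0509, -0.0075, -0.0022],"dr":[-0.0, 0.0, -1.7]} 
5 {"delta_pos":[0.0512, -0.0059, -0.0022],"dr":[-0.0, 0.0, -1.7]} 
6 {"delta_pos":[0.0513, -0.0043, -0.0023],"dr":[-0.0, 0.0, -1.7]} 
7 {"delta_pos":[0.0514, -0.0029, -0.0022],"dr":[-0.0, 0.0, -1.7]} 
8 {"delta_pos":[0.0515, -0.0013, -0.0022],"dr":[-0.0, 0.0, -1.7]} 
9 {"delta_pos":[0.0515, 0.0002, -0.0023],"dr":[-0.0, 0.0, -1.7]} 
10 {"delta_pos":[0.0515, 0.0017, -0.0022],"dr":[-0.0, 0.0, -1.7]}
```

Request:
jog_arm(
  targets=[
    {"delta_pos": [0.012,-0.0025,-0.046],"dr": [0,0,-1.1],"gripper": 20},
    {"delta_pos": [0.012,-0.0025,-0.046],"dr": [0,0,-1.1],"gripper": 20},
    {"delta_pos": [0.0505,-0.0105,-0.002],"dr": [0,0,-1.7],"gripper": 20},
    {"delta_pos": [0.051,-0.009,-0.002],"dr": [0,0,-1.7],"gripper": 20},
    {"delta_pos": [0.051,-0.0075,-0.002],"dr": [0,0,-1.7],"gripper": 20},
    {"delta_pos": [0.051,-0.006,-0.002],"dr": [0,0,-1.7],"gripper": 20},
    {"delta_pos": [0.0515,-0.0045,-0.002],"dr": [0,0,-1.7],"gripper": 20},
    {"delta_pos": [0.0515,-0.003,-0.002],"dr": [0,0,-1.7],"gripper": 20},
  ],
)

```text
clock: 35.1
eef_pos: [0.579, 0.1104, 0.1418]
eef_rot: [0.693, 0.721, 0.001, 0.0]
contact_force: [1.3, 0.2, -0.6]
finger_gap: 0.0409
grip_force: 41.0
```

Request:
jog_arm(
  targets=[
    {"delta_pos": [0.0515,-0.0015,-0.002],"dr": [0,0,-1.7],"gripper": 20},
    {"delta_pos": [0.0515,0,-0.002],"dr": [0,0,-1.7],"gripper": 20},
    {"delta_pos": [0.0515,0.0015,-0.002],"dr": [0,0,-1.7],"gripper": 20},
    {"delta_pos": [0,0,0],"dr": [0,0,0],"gripper": 20},
    {"delta_pos": [0,0,0],"dr": [0,0,0],"gripper": 20},
  ],
)

```text
clock: 35.72
eef_pos: [0.5683, 0.2628, 0.147]
eef_rot: [0.66, 0.751, -0.0, 0.0]
contact_force: [-0.3, -0.5, -1.0]
finger_gap: 0.0412
grip_force: 41.0
```

```bash
python3 - <<'E'
from h import *
s=manip.get_state();print(s['eef_pos'],s['finger_gap'],s['grip_force'])
plan([(.570,.2625,.062,97,2)])
E
```

```text
[0.56829173 0.26283014 0.14704228] 0.04122175763049446 41.02944731712341
0 {"delta_pos":[-0.0003, 0.0008, 0.0425],"dr":[0.0, 0.0, 0.2]} 
1 {"delta_pos":[-0.0002, 0.0008, 0.0425],"dr":[0.0, 0.0, 0.2]}
```

Request:
jog_arm(
  targets=[
    {"delta_pos": [0,0.001,0.042],"dr": [0,0,0],"gripper": 20},
    {"delta_pos": [0,0,0.04],"dr": [0,0,0],"gripper": 20},
    {"delta_pos": [0,0,0.006],"dr": [0,0,0],"gripper": 20},
    {"delta_pos": [0,0,0.004],"dr": [0,0,0],"gripper": 20},
    {"delta_pos": [0,0,0.001],"dr": [0,0,0],"gripper": 20},
    {"delta_pos": [0,0,0],"dr": [0,0,0],"gripper": 20},
  ],
)

```text
clock: 36.48
eef_pos: [0.5706, 0.2635, 0.0555]
eef_rot: [0.661, 0.751, 0.001, 0.001]
contact_force: [0.1, -0.7, -0.2]
finger_gap: 0.0413
grip_force: 41.0
```

Request:
jog_arm(
  targets=[
    {"delta_pos": [0,0,0.0015],"dr": [0,0,0],"gripper": 20},
    {"delta_pos": [0,0,0.0015],"dr": [0,0,0],"gripper": 20},
    {"delta_pos": [0,0,0],"dr": [0,0,0],"gripper": 20},
  ],
)

```text
clock: 36.85
eef_pos: [0.5691, 0.2631, 0.0506]
eef_rot: [0.66, 0.751, -0.0, -0.0]
contact_force: [-0.1, -0.0, -1.1]
finger_gap: 0.0408
grip_force: 41.0
```

Request:
jog_arm(
  targets=[
    {"delta_pos": [0,0,0.001],"dr": [0,0,0],"gripper": 20},
    {"delta_pos": [0,0,0.0005],"dr": [0,0,0],"gripper": 20},
    {"delta_pos": [0,0,0],"dr": [0,0,0],"gripper": 20},
  ],
)

```text
clock: 37.22
eef_pos: [0.5694, 0.2632, 0.0496]
eef_rot: [0.661, 0.751, 0.0, -0.0]
contact_force: [-1.5, -0.9, 2.6]
finger_gap: 0.0408
grip_force: 41.6
```

Request:
jog_arm(
  targets=[
    {"delta_pos": [0,0,0],"dr": [0,0,0],"gripper": 75},
    {"delta_pos": [0,0,0],"dr": [0,0,0],"gripper": 75},
    {"delta_pos": [0,0,0],"dr": [0,0,0],"gripper": 75},
    {"delta_pos": [0,0,-0.03],"dr": [0,0,0],"gripper": 75},
    {"delta_pos": [0,0,-0.055],"dr": [0,0,0],"gripper": 75},
    {"delta_pos": [0,0,-0.06],"dr": [0,0,0],"gripper": 75},
    {"delta_pos": [0.03,-0.04,-0.04],"dr": [0,0,0],"gripper": 75},
    {"delta_pos": [0,0,0],"dr": [0,0,0],"gripper": 75},
  ],
)

```text
clock: 38.22
eef_pos: [0.5275, 0.2895, 0.2385]
eef_rot: [0.66, 0.752, 0.004, 0.001]
contact_force: [-0.0, -0.4, -0.1]
finger_gap: 0.0644
grip_force: 0.0
```

```bash
python3 - <<'E'
from h import *
f,st=wrist("w17"); print(st["eef_pos"],st["qd"].round(2))
cv2.imwrite("pics/w17c.png",cv2.resize(f["color"][0:400,100:580,::-1],(720,600),interpolation=cv2.INTER_CUBIC))
E
```

```text
[0.52746154 0.28946701 0.23848065] [-0.03  0.06  0.05 -0.03 -0.04 -0.02]
```

View pics/w17c.png

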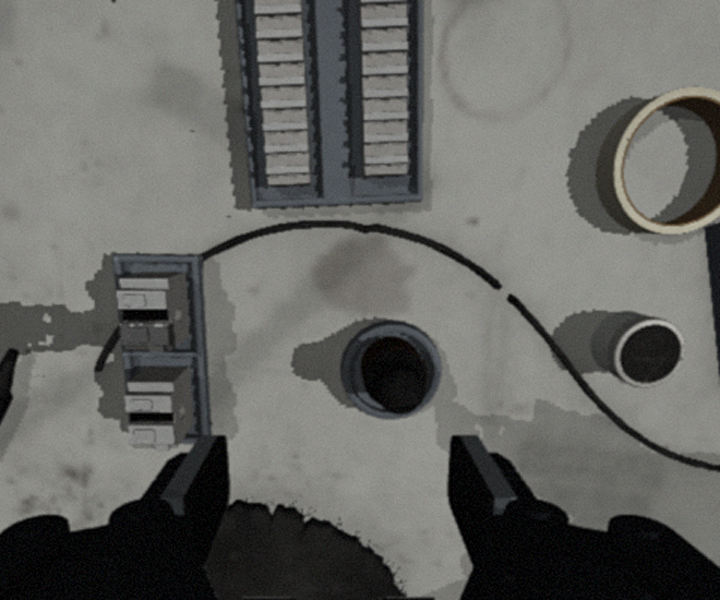

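Both plates are in their bays, both inserts in their own pockets at (145,315) and (150,410), and the bottle is in the coaster at (395,372). Floor contact was felt for four of the five. The second plate was let go at the same height as the first. I'll hand it in.

```bash
python3 -c "
from plant import manip
print(manip.sign_off())"
```

```text
the job is handed in; nothing more can be done
None
```

The job is handed in at about 38 s of the 128 s: both inserts, both comb plates and the bottle are in their own places and let go, and the stone was never touched; the hand-in call returned no verdict.

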